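# Drive the seized pin out of a saw handwheel

### The arm

A 7-joint arm with a two-finger parallel gripper is mounted at the origin on the work surface. World frame = base frame: x ahead of the robot, y to its left, z up, the work surface at z = 0. Lengths are in m, angles in rad, forces in N, time in s.
With the tool pointing down it reaches from about 0.4 to 0.925 m from the base axis. Payload 5.6 kg.
Tool frame: the origin (TCP) lies midway between the tips of the shut fingers; the grasp point (between the pads) lies 19 mm behind it; z points along the fingers, y is the direction in which the jaws open and shut (so a half turn about z gives the same grasp; the last joint's range is limited). The gripper opens to 85 mm and grips with 20 to 120 N. Pads are 22 mm wide; open, the fingers measure 114 mm over their backs; the gripper's body (76 mm by 85 mm) begins 54 mm behind the grasp point. The pads swing forward as they close: fully open they stand 13 mm farther back than shut.
Start: joints at [-1.255, 0.468, -0.012, 1.603, 0.006, 1.071, -0.056], TCP at [0.228, 0.609, 0.231] pointing down, gripper open.
Joint ranges: [-2.53, 2.53], [-0.31, 2.02], [-1.57, 1.55], [0.28, 2.44], [-1.29, 4.43], [0.15, 1.84], [-2.92, 2.92]. Speed limits (rad/s): [2.57, 2.57, 3.14, 3.14, 3.14, 3.14, 3.14].

### API

Orientations are given as [roll, pitch, yaw] about the fixed x, y, z axes, in that order (R = Rz(yaw) Ry(pitch) Rx(roll)).
In Python, from plant import state, capture, sign_off, recognise, mark_of gives the robot as it stands. The module is installed in compiled form; this text tells all that it offers.
- The arm moves only by the tool apply_moves, never from a script. Its argument "plan" is a list of rows, each an object of numbers: "gripper": the closure, from 0 (fully open) to 1 (shut); "x", "y", "z": the shift along the world's x, y, z in mm; "yaw": the turn about the world's z in rad. In form: [{"gripper": .., "x": .., "y": .., "z": .., "yaw": ..}, ...]. A call has 1 to 5 rows; each row is the pose to reach, as a shift and turn from the pose commanded when the call began; what a row does not reach only later rows make up. A row lasts 1/10 s, in which the tool goes at most 50 mm and 8.59 degrees, less where a joint would pass 70% of its speed; a pose out of reach is approached as far as the arm can. A call with a gripper value outside its range is refused whole. The fingers move at their own pace and stop on an object; "grip_force" is the grip in N (left out, the last holds). Time passes only in rows, so rows that repeat a pose let the fingers close. It gives the time, the measured TCP pose, the force and the opening at its end, in the units of the state.
- state(): the state, without advancing time (a new reading comes with each control period).
- capture(name): name is "scene" or "top" or "wrist"; returns a dict with "color" (384x512x3 uint8, blue, green, red), "fx", "fy", "cx", "cy" (pixels), "R" (3x3) and "t" (3): a world point X has camera coordinates R X + t. Camera axes: x right, y down, z forward; pixel columns grow to the right and rows downward; lengths in m; the calibration is good to about 2 mm. A picture is of the moment at which its call begins. There is no depth.
- sign_off(): hands the job in, once; it reports no verdict.
Trained networks look in a picture, given as the dict that the camera call returned (one of the last four; its "shot" number tells which), for a name from the list of things; names that differ only in an ending like _2 or _b are one class to them, and where a whole thing is asked for, a point or a joint stands for the part that bears it (a point fixed in the world has none). Each returns a list of dicts, best first, with "confidence" (0 to 1); they miss things now and then, are a little off and sometimes report something else, mostly with a low value. They report only what shows in the picture. A call takes as long as a camera call.
- recognise(query, picture): "xy" ([column, row] as shares, 0 to 1, of the picture: columns of its width, rows of its height, amid what is visible of it).
- mark_of(query, picture): "xy" ([column, row] as shares, 0 to 1, of the picture: columns of its width, rows of its height: a listed point, or the origin of a listed thing).
The state is a dict: "t": time; "qpos": joint angles; "joint_vel": joint speeds; "effort": joint torques, N m; "ee_pos": TCP position; "ee_rot": TCP orientation; "contact_force": force on the tool from outside, world axes, zero at the start; "moment": the same for the moment, N m; "width": opening from 0.0 (shut) to 1.0 (fully open).
Only numpy, scipy, OpenCV 4.12 (cv2) and the standard library are available. Lean on these libraries where they do the work, as an engineer would, in place of code of your own. Each camera call takes 0.05 s, during which the arm holds its last target. There are 200 camera calls.

### The job

Drive the seized cross pin of the saw's handwheel clear of the shaft: take the drift punch from the wooden rest, find the bore with its slender point on the side where the pin's plain end lies sunk (opposite the pin's head), and push the pin steadily until that end has passed right through the shaft but still sits well caught in the far wall of the hub, so that the pin does not fall out and get lost. Go gently: the punch must not dig into the soft iron hub, bend from being forced, or turn the wheel in its jig, and only the punch may touch the pin. Then draw the punch out and lay it back in its V notches in the rest, leaving the other things alone.

Things in the scene. Friction and masses are not known exactly. Their poses are not given: they have to be found in the camera images.
- jig: Fixed plywood board, 200 x 200 mm, 15 to 27 mm thick, four wooden turn-buttons (to z 41 mm) clamping the handwheel's rim. Origin: the board's middle, 15 mm below its top; z up; x is the way the pin must go. The wheel was laid in by eye: its shaft axis lies up to 8 mm off in y and 2 mm in x, its bore up to 0.03 rad off x. Bore axis at z 62 mm; the bore's exact place must be felt or seen.
- wheel (a joint): Turn of the grey iron wheel in the jig, rad, 0 as laid; only the clamped rim's friction holds it. Rim 124 mm across, top z 31 mm; round hub 48 mm thick to z 74 mm, collar to 82, shaft stub (16 mm thick) to 106. Bore 8.6 mm wide, no lead-in, level between flats at x -20 (the punch enters) and x +20 mm of the shaft axis. Soft iron: a few newtons on face or bore wall are fine, 20 N scores it.
- pin (a joint): Travel of the pin along the bore, m; 0 = home, starts at 0 to 0.005. Shank 8 mm thick, 33 mm long, head 12 mm thick, 4 mm long, at the jig's +x side. Home, its plain end is sunk 7 mm inside the mouth. It leaves the shaft at 0.021, has 4 mm left in the far wall at 0.029, would fall at 0.033. Gummed: slides with 11 N slowly, 17 N at 20 mm/s, more when faster; 25 N bends the punch.
- punch_mid (a point): Drift punch, dark steel, 130 mm long, 85 g: round shank 12 mm thick, 76 mm long, a 6 mm taper, then a straight flat-ended point 7 mm thick and 48 mm long. This point is the middle of the shank, on its axis; x points to the tip. It lies level in the rest.
- punch_tip (a point): Centre of the punch's flat tip, 92 mm from punch_mid along the punch's x axis.
- rest: Fixed wooden tool rest on the bench, base 100 x 180 x 12 mm. Origin: centre of its underside; z up. Two ridges, 10 mm thick, at x = -25 and +25 mm, 40 mm clear between them, teeth 38 mm high. V notches (90 degrees) at y = -40 and +40 mm; a 12 mm shank lies in a pair of them along x, its axis 35.5 mm up. Punch in one pair, chisel in the other (either way), both pointing to +x.
- chisel_mid (a point): Bystander: cold chisel with the same 12 mm shank but a flat blade 18 mm wide, in the rest's other notches; this point is the middle of its shank.
- hammer: Bystander: claw-less bench hammer with a wooden handle, lying on the bench.
- crank_grip: Bystander: the wheel's black turning grip, unscrewed, 30 mm thick and 90 mm tall, standing on end; origin: middle of its underside, on the bench.
- wax_tin: Bystander: round tin, 70 mm across and 50 mm tall; origin: middle of its underside, on the bench.

How it is judged:
On the way, in this order (a step that is already met when the one before it is completed fails the run):
1. the punch bears on the sunk end of the pin (contact force between punch and pin above 3 N and value of joint pin below 0.02 m), for 0.1 s.
2. the punch has driven the pin clear of the shaft (value of joint pin above 0.021 m and x of punch_tip in the frame of jig between 0.004 and 0.022 m), for 0.1 s.
At the end, for the whole second after the job is handed in: The pin has travelled 21 to 29 mm: clear of the shaft, still caught in the far wall. The punch lies still in a pair of the rest's V notches: middle of its shank within 14 mm of the rest's middle along x and 6 mm of the notch line, 31 to 40 mm up, aligned within 0.12 rad (value of joint pin between 0.021 and 0.029 m and x of punch_mid in the frame of rest between -0.014 and 0.014 m and z of punch_mid in the frame of rest between 0.031 and 0.04 m and (y of punch_mid in the frame of rest between 0.034 and 0.046 m or y of punch_mid in the frame of rest between -0.046 and -0.034 m) and angle between the x axis of punch_mid and the x axis of rest, either way round below 0.12 rad and linear speed of punch below 0.02 m/s); the robot touches nothing.
It fails at once if the punch digs into the hub (over 20 N on the wheel) (contact force between punch and wheel above 20 N).
It fails at once if the punch is forced against the pin (over 25 N) (contact force between punch and pin above 25 N).
It fails at once if the wheel is turned in its jig by more than 0.05 rad (value of joint wheel above 0.05 rad or value of joint wheel below -0.05 rad).
It fails at once if the gripper or arm touches the pin (contact force between any of the fingers, the arm and pin above 1 N).
It fails at once if a bystander is disturbed (chisel, hammer, grip or tin moved more than 20 mm) (distance of any of chisel_mid, hammer, crank_grip, wax_tin from where it was at the start of the episode above 0.02 m).
It also fails if it takes over 72 s, if anything falls off the work surface, if the arm or the gripper's body presses on something with over 40 N, if the wrist force passes 120 N, or if a joint passes its speed limit or range.

## Working session

There is one attempt and no reset: what is moved stays moved. The work goes in short steps, Python scripts to look and compute and a tool call to move; the robot and the scene stay as the last step left them, time stands still between calls to the robot, and variables do not carry over. Pictures are saved under pics/ and viewed, about 8 in all and at most 12, crops included, and the job is handed in when it is done.

Besides the shell and the picture viewer there is one more tool, called after ">>>" as name([rows], argument=value, ...), one row to a line, values as JSON. apply_moves: Moves the arm, as the interface text tells. Its arguments: {"type":"object","properties":{"plan":{"type":"array","items":{"type":"object","properties":{"gripper":{"type":"number"},"x":{"type":"number"},"y":{"type":"number"},"z":{"type":"number"},"yaw":{"type":"number"}}}},"grip_force":{"type":"number"}},"required":["plan"]}

```bash
mkdir -p pics; cat > h.py <<'E'
import numpy as np, cv2
from plant import state, capture, sign_off, recognise, mark_of
def ray(p,xy):
    u=np.array([(xy[0]*512-p["cx"])/p["fx"],(xy[1]*384-p["cy"])/p["fy"],1.])
    R=np.array(p["R"]);t=np.array(p["t"]); return -R.T@t, R.T@u
def atz(p,xy,z):
    o,d=ray(p,xy); return o+d*(z-o[2])/d[2]
def px(p,X):
    c=np.array(p["R"])@np.array(X)+np.array(p["t"]); return np.array([p["fx"]*c[0]/c[2]+p["cx"],p["fy"]*c[1]/c[2]+p["cy"]])
def tri(obs):
    A=np.zeros((3,3));b=np.zeros(3)
    for p,xy in obs:
        o,d=ray(p,xy);d/=np.linalg.norm(d);M=np.eye(3)-np.outer(d,d);A+=M;b+=M@o
    X=np.linalg.solve(A,b)
    return X
E
python3 - <<'E'
from h import *
np.set_printoptions(precision=4,suppress=True)
s=state();print(s)
P={n:capture(n) for n in("scene","top","wrist")}
cv2.imwrite("pics/a.png",np.vstack([cv2.resize(P["scene"]["color"],(768,576))])); cv2.imwrite("pics/b.png",cv2.resize(P["top"]["color"],(768,576)))
Z=dict(jig=.012,wheel=.0,pin=.062,punch_mid=.0355,punch_tip=.0355,rest=0,chisel_mid=.0355,hammer=0.01,crank_grip=0,wax_tin=0)
for n,p in P.items():
    print(n,p["fx"],-np.array(p["R"]).T@p["t"])
    for q in Z:
        for m in mark_of(q,p)[:2]: print(q,np.round(m["confidence"],2),np.array(m["xy"])*[512,384],atz(p,m["xy"],Z[q]))
E
```

```text
{'t': 0.0, 'qpos': array([-1.255 ,  0.4684, -0.0116,  1.6037,  0.006 ,  1.0714, -0.0563]), 'joint_vel': array([ 0.0013, -0.002 ,  0.0016,  0.0011, -0.0001,  0.0007, -0.0001]), 'effort': array([ -0.0002, -53.2367,   0.0215, -25.1311,   0.0115,   0.0075,
         0.    ]), 'ee_pos': array([0.2281, 0.608 , 0.2303]), 'ee_rot': array([-3.1398,  0.0001,  2.7827]), 'contact_force': array([-0.0575,  0.8113, -0.4686]), 'moment': array([-0.0211,  0.0186,  0.0581]), 'width': 1.002477455921137}
scene 474.3196598557152 [1.4146 0.0835 0.7274]
jig 0.74 [292.9152 217.1136] [0.5767 0.1476 0.012 ]Traceback (most recent call last):
  File "<stdin>", line 10, in <module>
ValueError: it knows: chisel_mid, crank_grip, hammer, jig, punch_mid, punch_tip, rest, wax_tin
```

```bash
python3 - <<'E'
from h import *
np.set_printoptions(precision=4,suppress=True)
P={n:capture(n) for n in("scene","top","wrist")}
Z=dict(jig=.012,punch_mid=.0355,punch_tip=.0355,rest=0,chisel_mid=.0355,hammer=0.01,crank_grip=0,wax_tin=0)
for n,p in P.items():
    print(n,p["fx"],-np.array(p["R"]).T@p["t"])
    for q in Z:
        for m in mark_of(q,p)[:2]: print(q,np.round(m["confidence"],2),np.array(m["xy"])*[512,384],atz(p,m["xy"],Z[q]))
a=P["scene"]["color"];cv2.imwrite("pics/a.png",cv2.resize(a,(768,576)));cv2.imwrite("pics/b.png",cv2.resize(P["top"]["color"],(768,576)))
E
```

```text
scene 474.3196598557152 [1.4146 0.0835 0.7274]
jig 0.75 [294.2976 215.6928] [0.5713 0.1508 0.012 ]
punch_mid 0.7 [139.9808 165.504 ] [ 0.441  -0.2419  0.0355]
punch_tip 0.68 [173.1072 168.1152] [ 0.4437 -0.1563  0.0355]
rest 0.91 [130.0992 184.2816] [ 0.4755 -0.2626  0.    ]
chisel_mid 0.7 [129.6896 183.7824] [ 0.5194 -0.2472  0.0355]
hammer 0.84 [240.0256 287.3088] [0.7958 0.0429 0.01  ]
crank_grip 0.87 [361.8816 181.0176] [0.4006 0.3291 0.    ]
wax_tin 0.8 [395.776  253.5168] [0.6619 0.3707 0.    ]
top 456.2746283249125 [0.3222 0.0597 1.3565]
jig 0.57 [216.576  215.5008] [0.5601 0.1589 0.012 ]
punch_mid 0.56 [360.9088 238.6176] [ 0.4425 -0.2521  0.0355]
punch_tip 0.56 [330.5984 246.4128] [ 0.4298 -0.1617  0.0355]
rest 0.7 [357.0176 228.5952] [ 0.4766 -0.2537  0.    ]
chisel_mid 0.54 [355.2768 215.8848] [ 0.5101 -0.2464  0.0355]
hammer 0.77 [250.2144 141.504 ] [0.7803 0.0344 0.01  ]
crank_grip 0.67 [164.1984 276.5184] [0.3991 0.3285 0.    ]
crank_grip 0.37 [250.0096 143.1168] [0.7786 0.0354 0.    ]
wax_tin 0.68 [146.176  191.3856] [0.6601 0.3666 0.    ]
wrist 320.18205490235925 [0.1564 0.6365 0.3727]
```

View pics/b.png

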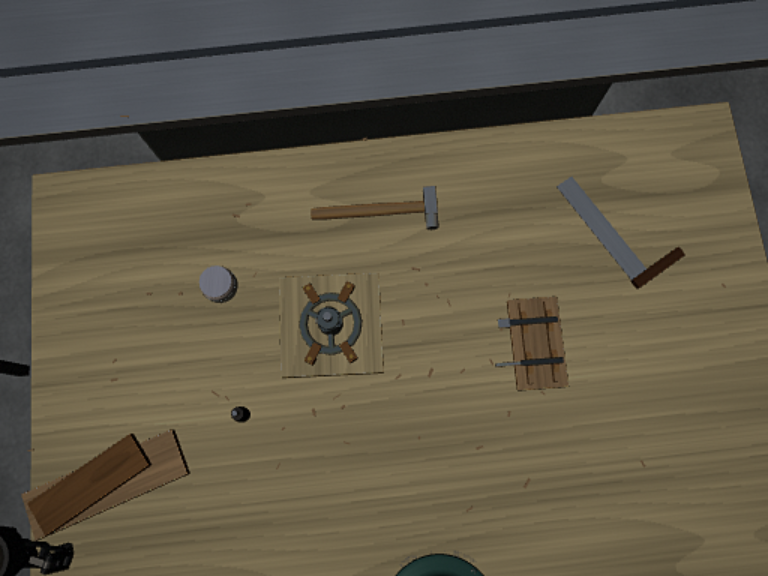

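View pics/a.png

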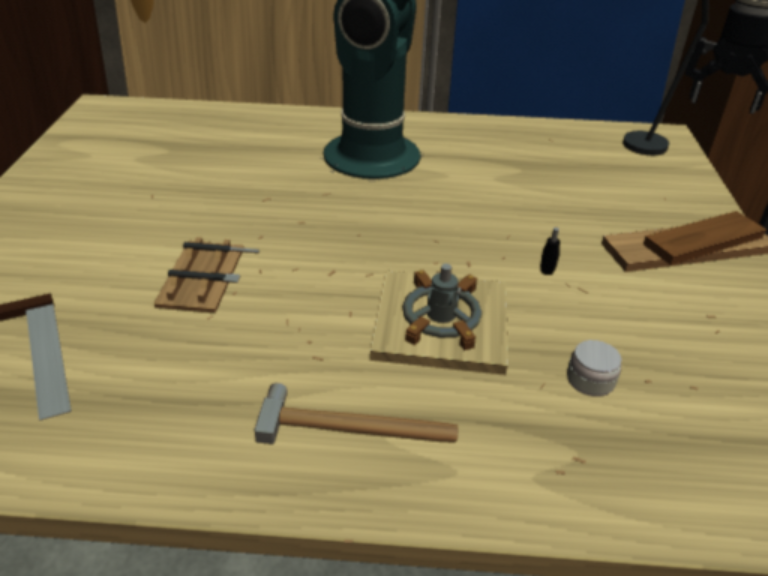

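The top view shows the rest at (537,343) px, with the punch in its lower notch pair pointing left, which is world +y. The chisel lies in the upper pair, and the wheel and jig are at (330,322). The scene view agrees. Next I'll move the wrist camera over the jig.

>>> apply_moves([
  {"x":25,"y":-43,"z":4,"yaw":-0.1,"gripper":0},
  {"x":50,"y":-86,"z":8,"yaw":-0.2,"gripper":0},
  {"x":75,"y":-129,"z":12,"yaw":-0.3,"gripper":0},
  {"x":100,"y":-172,"z":16,"yaw":-0.4,"gripper":0},
  {"x":125,"y":-215,"z":20,"yaw":-0.5,"gripper":0},
])

```text
t: 2.05
ee_pos: [0.3541, 0.3918, 0.2517]
ee_rot: [3.141, -0.0, 2.279]
contact_force: [0.9, 0.3, -0.1]
width: 0.996
```

>>> apply_moves([
  {"x":25,"y":-43,"yaw":-0.14,"gripper":0},
  {"x":50,"y":-86,"yaw":-0.28,"gripper":0},
  {"x":75,"y":-129,"yaw":-0.42,"gripper":0},
  {"x":100,"y":-172,"yaw":-0.56,"gripper":0},
  {"x":125,"y":-215,"yaw":-0.7,"gripper":0},
])

```text
invalid input
```

>>> apply_moves([
  {"x":20,"y":-43,"gripper":0},
  {"x":40,"y":-86,"gripper":0},
  {"x":60,"y":-110,"gripper":0},
  {"x":80,"y":-130,"gripper":0},
  {"x":80,"y":-130,"gripper":0},
])

```text
invalid input
```

```bash
python3 - <<'E'
from h import *
np.set_printoptions(precision=4,suppress=True)
s=state();print(s["t"],s["ee_pos"],s["ee_rot"],s["contact_force"],s["qpos"])
p=capture("wrist");print(-np.array(p["R"]).T@p["t"],p["R"],p["fx"],p["cx"],p["cy"])
for q in("jig","punch_mid","punch_tip","rest"):
    for m in mark_of(q,p)[:1]: print(q,m["confidence"],np.array(m["xy"])*[512,384],atz(p,m["xy"],.0355 if "pun" in q else .012))
cv2.imwrite("pics/c.png",cv2.resize(p["color"],(768,576)))
E
```

```text
2.05 [0.3541 0.3918 0.2517] [ 3.1409 -0.0002  2.2787] [ 0.8645  0.2956 -0.13  ] [-1.0323  0.2365  0.1558  1.8886 -0.0428  1.019  -0.1504]
[0.3046 0.4516 0.3935] [[ 0.7593  0.6508  0.0018]
 [ 0.6191 -0.7232  0.3061]
 [ 0.2005 -0.2313 -0.952 ]] 320.18205490235925 252.34880523144878 188.1192645330381
```

View pics/c.png

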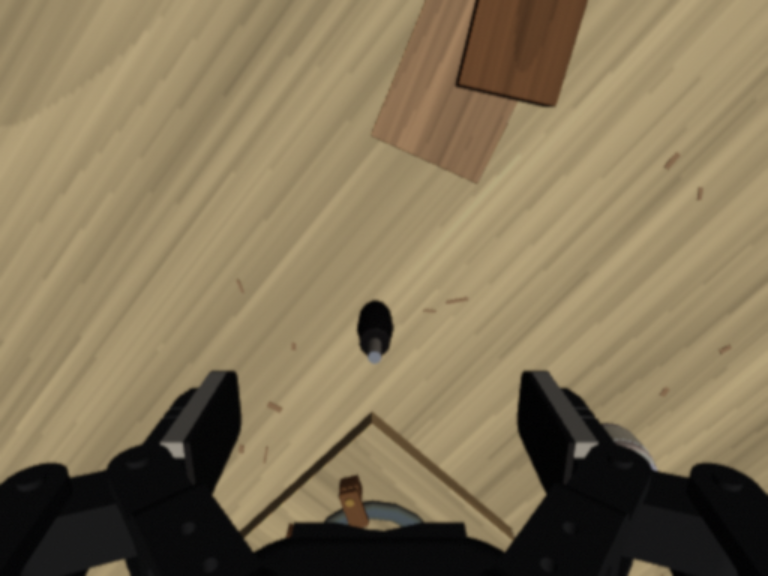

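The wrist view shows the crank grip at (375,330) px and a corner of the jig at the bottom edge. The second and third calls were refused because a row must give every field.

>>> apply_moves([
  {"x":25,"y":-42,"z":0,"yaw":-0.08,"gripper":0},
  {"x":50,"y":-84,"z":0,"yaw":-0.16,"gripper":0},
  {"x":75,"y":-126,"z":0,"yaw":-0.24,"gripper":0},
  {"x":100,"y":-168,"z":0,"yaw":-0.32,"gripper":0},
  {"x":125,"y":-210,"z":0,"yaw":-0.4,"gripper":0},
])

```text
t: 2.8
ee_pos: [0.4787, 0.1841, 0.2513]
ee_rot: [3.141, -0.0, 1.884]
contact_force: [1.1, 0.4, -0.0]
width: 0.999
```

>>> apply_moves([
  {"x":25,"y":-42,"z":0,"yaw":-0.08,"gripper":0},
  {"x":50,"y":-84,"z":0,"yaw":-0.16,"gripper":0},
  {"x":70,"y":-126,"z":0,"yaw":-0.24,"gripper":0},
  {"x":86,"y":-152,"z":0,"yaw":-0.28,"gripper":0},
  {"x":86,"y":-152,"z":0,"yaw":-0.28,"gripper":0},
])

```text
t: 3.3
ee_pos: [0.5661, 0.0285, 0.2511]
ee_rot: [3.141, 0.003, 1.598]
contact_force: [-0.9, 0.2, -0.6]
width: 1.0
```

```bash
python3 - <<'E'
from h import *
np.set_printoptions(precision=4,suppress=True)
s=state();print(s["t"],s["ee_pos"],s["ee_rot"],s["contact_force"],s["qpos"])
p=capture("wrist");print(-np.array(p["R"]).T@p["t"])
for q in("jig","punch_mid","punch_tip","rest"):
    for m in mark_of(q,p)[:1]: print(q,m["confidence"],np.array(m["xy"])*[512,384],atz(p,m["xy"],.0355 if "pun" in q else .012))
np.savez("c1.npz",**{k:np.array(v) for k,v in p.items()})
cv2.imwrite("pics/d.png",cv2.resize(p["color"],(768,576),interpolation=cv2.INTER_CUBIC))
E
```

```text
3.3 [0.5661 0.0285 0.2511] [3.1406 0.0027 1.5983] [-0.8812  0.2429 -0.5882] [-0.5124  0.3207  0.4983  1.8177 -0.1719  1.0455  0.0785]
[0.5653 0.1075 0.3926]
punch_mid 0.57 [154.624  349.5936] [ 0.4393 -0.2492  0.0355]
punch_tip 0.87 [155.1872 294.1056] [ 0.4461 -0.1576  0.0355]
rest 0.77 [189.4912 335.8848] [ 0.4838 -0.246   0.012 ]
```

View pics/d.png

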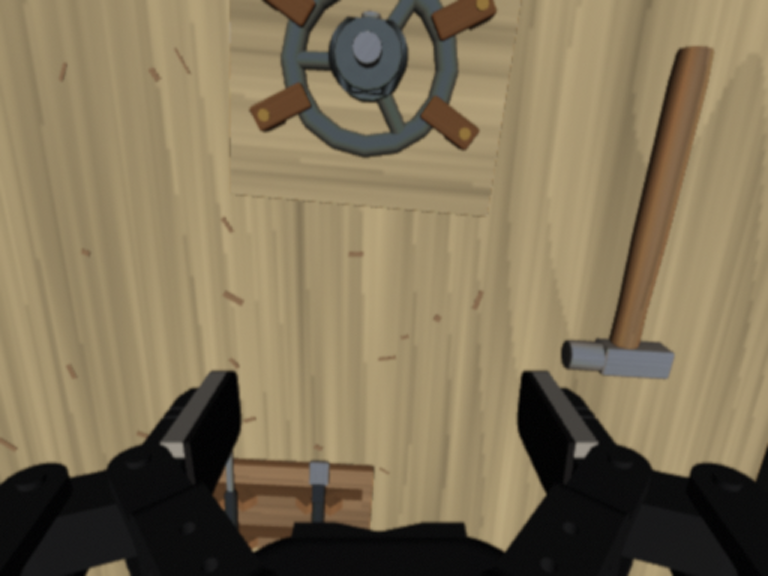

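The wrist view shows the shaft stub at (367,47) px, and the pin's head on the far (+y) side at (370,15). The bore mouth faces the camera at about (370,92), so the push goes along world +y. The near board edge runs from (232,195) to (488,215). I'll zoom in on the hub.

```bash
python3 - <<'E'
from h import *
np.set_printoptions(precision=4,suppress=True)
p=dict(np.load("c1.npz"))
f=lambda x,y,z:atz(p,[x/768,y/576],z)
print("corners",f(232,195,.027),f(488,215,.027),"Ledge",f(230,0,.027),"Redge",f(518,20,.027))
print("stub top",f(367,47,.106), "head",f(370,15,.062),"mouth",f(372,92,.062))
cv2.imwrite("pics/e.png",cv2.resize(p["color"][0:110,160:330],None,fx=4.6,fy=4.6,interpolation=cv2.INTER_CUBIC))
E
```

```text
corners [0.4569 0.0554 0.027 ] [0.6518 0.0456 0.027 ] Ledge [0.4641 0.1857 0.027 ] Redge [0.6591 0.1793 0.027 ]
stub top [0.5586 0.1484 0.106 ] head [0.559  0.1725 0.062 ] mouth [0.5613 0.1286 0.062 ]
```

View pics/e.png

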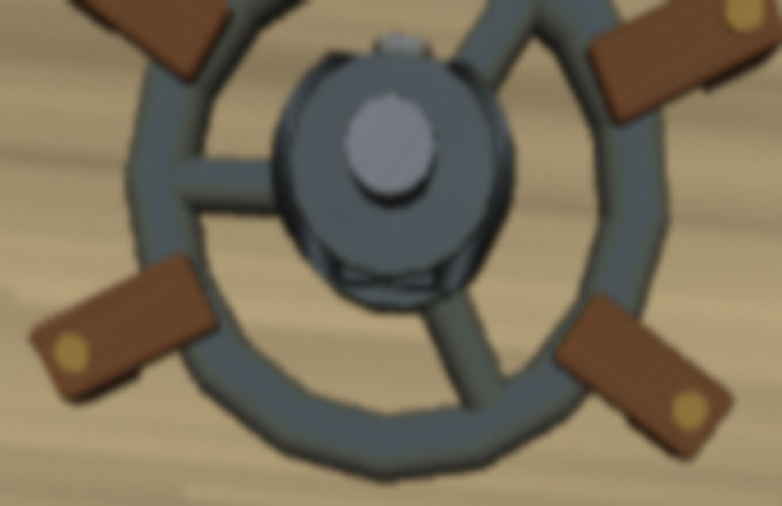

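The crop shows the head at (402,45), the stub top at (390,145) and the entry flat's edge at y≈275 from x 330 to 445. The jig's x axis is about 0.054 rad clockwise of world +y. Next, a close look over the rest.

>>> apply_moves([
  {"x":-14,"y":-46,"z":0,"yaw":0,"gripper":0},
  {"x":-28,"y":-92,"z":0,"yaw":0,"gripper":0},
  {"x":-42,"y":-138,"z":0,"yaw":0,"gripper":0},
  {"x":-56,"y":-184,"z":0,"yaw":0,"gripper":0},
  {"x":-70,"y":-230,"z":0,"yaw":0,"gripper":0},
])

```text
t: 4.05
ee_pos: [0.494, -0.1981, 0.2516]
ee_rot: [3.141, -0.001, 1.607]
contact_force: [1.0, -0.0, 0.8]
width: 0.998
```

>>> apply_moves([
  {"x":-14,"y":-40,"z":0,"yaw":0,"gripper":0},
  {"x":-28,"y":-75,"z":0,"yaw":0,"gripper":0},
  {"x":-32,"y":-90,"z":0,"yaw":0,"gripper":0},
  {"x":-32,"y":-90,"z":0,"yaw":0,"gripper":0},
])

```text
t: 4.45
ee_pos: [0.4616, -0.2896, 0.2516]
ee_rot: [3.141, 0.001, 1.6]
contact_force: [0.2, -0.2, 0.3]
width: 0.998
```

```bash
python3 - <<'E'
from h import *
np.set_printoptions(precision=4,suppress=True)
s=state();print(s["t"],s["ee_pos"],s["ee_rot"],s["contact_force"],s["qpos"])
p=capture("wrist");print(-np.array(p["R"]).T@p["t"])
for q in("punch_mid","punch_tip","rest","chisel_mid"):
    for m in mark_of(q,p)[:1]: print(q,m["confidence"],np.array(m["xy"])*[768,576],atz(p,m["xy"],.0 if "rest" in q else .0355))
np.savez("c2.npz",**{k:np.array(v) for k,v in p.items()})
cv2.imwrite("pics/f.png",cv2.resize(p["color"],(768,576),interpolation=cv2.INTER_CUBIC))
E
```

```text
4.45 [ 0.4616 -0.2896  0.2516] [3.1412 0.0006 1.6004] [ 0.2125 -0.2294  0.2958] [-0.0341  0.2958  0.6492  1.8749 -0.2058  1.0373  0.729 ]
[ 0.4607 -0.2108  0.3932]
punch_mid 0.71 [345.9072 187.2   ] [ 0.4386 -0.2531  0.0355]
punch_tip 0.85 [350.3616  47.6928] [ 0.4407 -0.1599  0.0355]
rest 0.89 [400.0512 184.6656] [ 0.4801 -0.254   0.    ]
chisel_mid 0.62 [446.8224 193.6512] [ 0.5132 -0.2556  0.0355]
```

View pics/f.png

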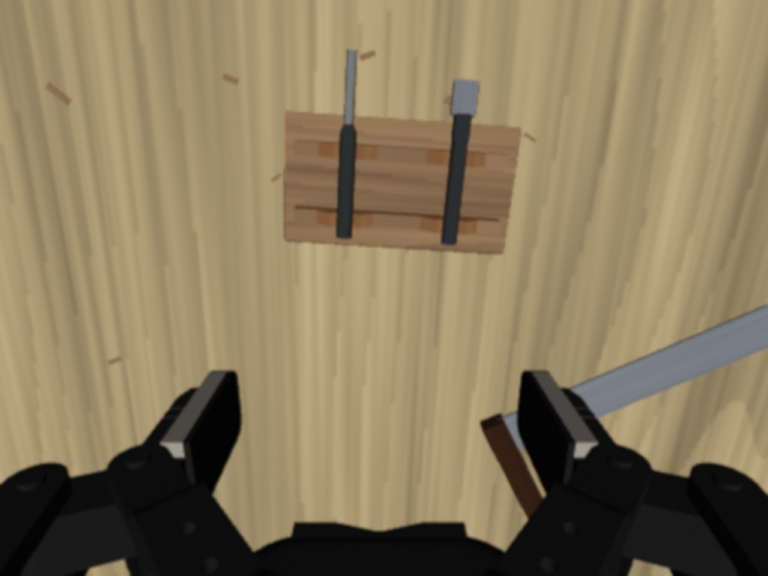

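The view shows the punch tip at (351,50) px and its back end at (344,238). The chisel is at x≈455, and the base corners are at (286,112), (521,128), (502,253) and (286,240). From these I'll work out the punch and rest axes.

```bash
python3 - <<'E'
from h import *
np.set_printoptions(precision=4,suppress=True)
p=dict(np.load("c2.npz"))
f=lambda x,y,z:atz(p,[x/768,y/576],z)
t,b=f(351.5,49,.0355),f(344.5,237,.0355)
d=(t-b)[:2];print("tip,back",t,b,"len",np.linalg.norm(d),"yaw",np.arctan2(d[1],d[0]),"mid",b[:2]+d/np.linalg.norm(d)*.038,t[:2]-d/np.linalg.norm(d)*.092)
c=[f(*q,.012) for q in((286,112),(521,128),(502,253),(286,240))];print(np.array(c),np.mean(c,0))
for i in range(4):
    e=c[(i+1)%4]-c[i];print(np.linalg.norm(e),np.arctan2(e[1],e[0]))
print("ridge grooves ends", f(295,207,.03),f(498,219,.03))
E
```

```text
tip,back [ 0.4415 -0.1606  0.0355] [ 0.4379 -0.2905  0.0355] len 0.12993142201909982 yaw 1.5429415514537017 mid [ 0.439  -0.2525] [ 0.439  -0.2526]
[[ 0.3918 -0.2017  0.012 ]
 [ 0.5691 -0.2077  0.012 ]
 [ 0.5653 -0.3053  0.012 ]
 [ 0.389  -0.2997  0.012 ]] [ 0.4788 -0.2536  0.012 ]
0.17734689417898852 -0.03405064813797929
0.09761832800689427 -1.6092952620122747
0.1763787634300483 3.109790360444941
0.0980153804811681 1.5421973361824448
ridge grooves ends [ 0.4    -0.2697  0.03  ] [ 0.5544 -0.2743  0.03  ]
```

The measured punch length is 129.9 mm, the punch yaw is 1.543 and the rest yaw is about 1.537. The punch also lies 40 mm from the rest's centre, so everything agrees. Going down to grasp.

>>> apply_moves([
  {"x":-12,"y":20,"z":-30,"yaw":-0.06,"gripper":0},
  {"x":-22,"y":37,"z":-60,"yaw":-0.06,"gripper":0},
  {"x":-22.5,"y":37,"z":-100,"yaw":-0.06,"gripper":0},
  {"x":-22.5,"y":37,"z":-140,"yaw":-0.06,"gripper":0},
  {"x":-22.5,"y":37,"z":-165,"yaw":-0.06,"gripper":0},
])

```text
t: 5.2
ee_pos: [0.4393, -0.249, 0.0839]
ee_rot: [-3.139, -0.002, 1.546]
contact_force: [0.5, -0.0, 0.1]
width: 1.0
```

>>> apply_moves([
  {"x":0,"y":0,"z":-25,"yaw":0,"gripper":0},
  {"x":0,"y":0,"z":-45,"yaw":0,"gripper":0},
  {"x":0,"y":0,"z":-60,"yaw":0,"gripper":0},
  {"x":0,"y":0,"z":-67,"yaw":0,"gripper":0},
  {"x":0,"y":0,"z":-67,"yaw":0,"gripper":0},
])

```text
t: 5.7
ee_pos: [0.4397, -0.2508, 0.0188]
ee_rot: [-3.141, -0.001, 1.543]
contact_force: [0.4, -0.1, -0.4]
width: 1.003
```

>>> apply_moves([
  {"x":0,"y":0,"z":0,"yaw":0,"gripper":0.5},
  {"x":0,"y":0,"z":0,"yaw":0,"gripper":0.8},
  {"x":0,"y":0,"z":0,"yaw":0,"gripper":1},
  {"x":0,"y":0,"z":0,"yaw":0,"gripper":1},
  {"x":0,"y":0,"z":0,"yaw":0,"gripper":1},
], grip_force=40)

```text
t: 6.2
ee_pos: [0.437, -0.2512, 0.0193]
ee_rot: [-3.137, -0.002, 1.543]
contact_force: [-21.5, -1.8, 14.2]
width: 0.148
```

>>> apply_moves([
  {"x":0,"y":0,"z":0,"yaw":0,"gripper":1},
  {"x":0,"y":0,"z":0,"yaw":0,"gripper":1},
  {"x":0,"y":0,"z":0,"yaw":0,"gripper":1},
  {"x":0,"y":0,"z":0,"yaw":0,"gripper":1},
], grip_force=100)

```text
t: 6.6
ee_pos: [0.4363, -0.2513, 0.0195]
ee_rot: [-3.137, -0.002, 1.541]
contact_force: [-9.6, 0.1, 12.6]
width: 0.102
```

>>> apply_moves([
  {"x":-1,"y":0,"z":3,"yaw":0,"gripper":1},
  {"x":-2,"y":0,"z":10,"yaw":0,"gripper":1},
  {"x":-2,"y":0,"z":30,"yaw":0,"gripper":1},
  {"x":-2,"y":0,"z":60,"yaw":0,"gripper":1},
  {"x":-2,"y":0,"z":60,"yaw":0,"gripper":1},
])

```text
t: 7.1
ee_pos: [0.4404, -0.2527, 0.0826]
ee_rot: [3.135, 0.002, 1.543]
contact_force: [0.3, -0.2, -0.5]
width: 0.099
```

```bash
python3 - <<'E'
from h import *
np.set_printoptions(precision=4,suppress=True)
s=state();print(s["t"],s["ee_pos"],s["ee_rot"],s["contact_force"],s["width"])
p=capture("wrist");print(-np.array(p["R"]).T@p["t"])
z=s["ee_pos"][2]+.016
for q in("punch_mid","punch_tip"):
    for m in mark_of(q,p)[:1]: print(q,m["confidence"],np.array(m["xy"])*[768,576],atz(p,m["xy"],z))
np.savez("c3.npz",**{k:np.array(v) for k,v in p.items()})
sc=capture("scene")
for q in("punch_mid","punch_tip","chisel_mid"):
    for m in mark_of(q,sc)[:1]: print(q,m["confidence"],np.array(m["xy"])*[768,576],atz(sc,m["xy"],z))
cv2.imwrite("pics/g.png",np.hstack([cv2.resize(p["color"],(512,384)),cv2.resize(sc["color"][110:230,80:170],(288,384),interpolation=cv2.INTER_CUBIC)]))
E
```

```text
7.1 [ 0.4404 -0.2527  0.0826] [3.135  0.0024 1.5428] [ 0.34   -0.2402 -0.5225] 0.09868763792900835
[ 0.443  -0.1736  0.2241]
punch_mid 0.98 [377.7024 411.6096] [ 0.4415 -0.2551  0.0986]
punch_tip 0.82 [384.9216  76.9536] [ 0.4459 -0.1622  0.0986]
punch_mid 0.61 [207.744  220.4928] [ 0.4524 -0.2353  0.0986]
punch_tip 0.73 [255.744  220.2048] [ 0.4431 -0.1583  0.0986]
chisel_mid 0.55 [196.224  274.6368] [ 0.5984 -0.2153  0.0986]
```

View pics/g.png

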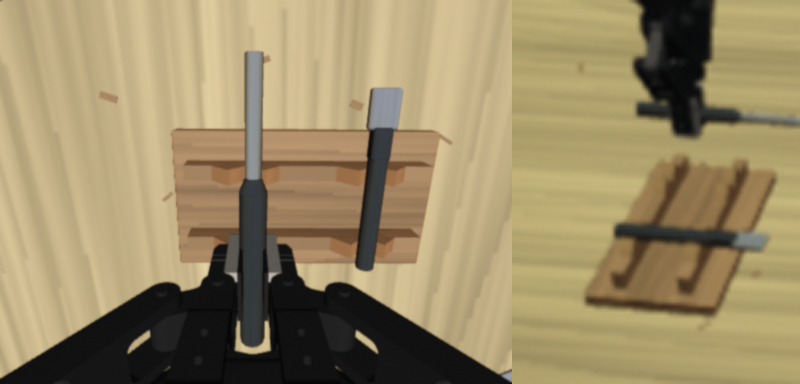

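The punch is held straight, with its tip at (254,52) px in the left part, and the chisel is untouched. Now to carry it to just short of the hub.

>>> apply_moves([
  {"x":18,"y":45,"z":0,"yaw":-0.01,"gripper":1},
  {"x":36,"y":90,"z":0,"yaw":-0.02,"gripper":1},
  {"x":54,"y":135,"z":0,"yaw":-0.02,"gripper":1},
  {"x":72,"y":180,"z":0,"yaw":-0.02,"gripper":1},
  {"x":90,"y":225,"z":0,"yaw":-0.02,"gripper":1},
])

```text
t: 7.95
ee_pos: [0.5279, -0.0246, 0.0787]
ee_rot: [-3.141, 0.0, 1.522]
contact_force: [1.0, -1.0, 0.2]
width: 0.106
```

>>> apply_moves([
  {"x":15,"y":35,"z":0,"yaw":0,"gripper":1},
  {"x":22,"y":51,"z":-10,"yaw":0,"gripper":1},
  {"x":22,"y":51,"z":-36,"yaw":0,"gripper":1},
  {"x":22,"y":51,"z":-36,"yaw":0,"gripper":1},
  {"x":22,"y":51,"z":-36,"yaw":0,"gripper":1},
])

```text
t: 8.45
ee_pos: [0.5487, 0.0229, 0.0426]
ee_rot: [-3.139, 0.001, 1.521]
contact_force: [0.5, -0.2, 0.4]
width: 0.101
```

```bash
python3 - <<'E'
from h import *
np.set_printoptions(precision=4,suppress=True)
s=state();print(s["t"],s["ee_pos"],s["ee_rot"],s["contact_force"],s["width"])
p=capture("wrist");print(-np.array(p["R"]).T@p["t"])
for q in("punch_mid","punch_tip"):
    for m in mark_of(q,p)[:1]: print(q,m["confidence"],np.array(m["xy"])*[512,384],atz(p,m["xy"],.062))
np.savez("c4.npz",**{k:np.array(v) for k,v in p.items()})
cv2.imwrite("pics/i.png",cv2.resize(p["color"][0:230,100:400],(780,598),interpolation=cv2.INTER_CUBIC))
E
```

```text
8.45 [0.5487 0.0229 0.0426] [-3.1392  0.0015  1.5205] [ 0.5039 -0.1949  0.3515] 0.10091207555734466
[0.5544 0.1017 0.1842]
punch_mid 0.95 [251.6992 269.2992] [0.5502 0.0252 0.062 ]
punch_tip 0.8 [254.4128  49.1904] [0.5556 0.1136 0.062 ]
```

View pics/i.png

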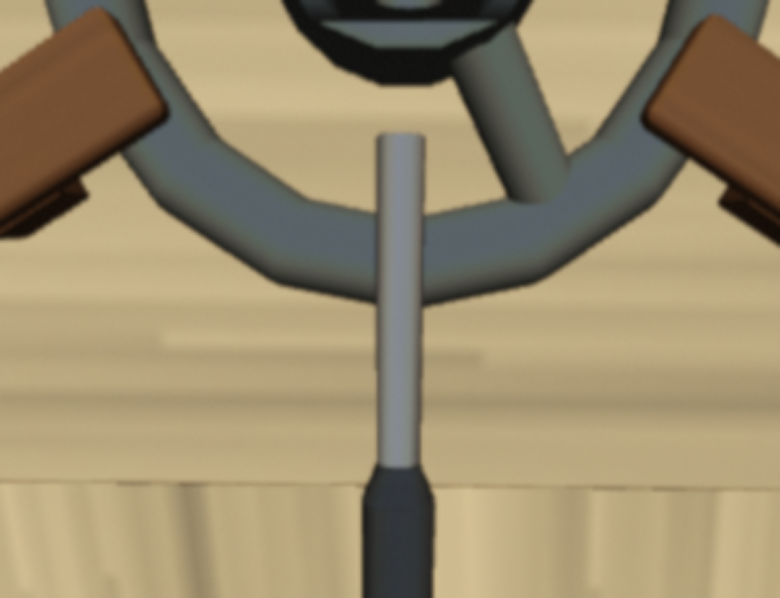

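The tip is centred at crop (401,135) and the hub's entry flat spans about x 318–502, centre 410. I'll enlarge that area to measure the lateral offset.

```bash
python3 - <<'E'
from h import *
p=dict(np.load("c4.npz"));c=p["color"][0:66,205:305]
c=np.clip(c.astype(float)*1.8,0,255).astype(np.uint8)
cv2.imwrite("pics/j.png",cv2.resize(c,None,fx=8,fy=8,interpolation=cv2.INTER_CUBIC))
g=cv2.cvtColor(p["color"],cv2.COLOR_BGR2GRAY)
for r in (3,6,9,12,15,18,22,26,30): print(r,g[r,205:305:1].tolist() if r in(9,15,22) else "")
for r in (54,60,70,80,100,120,140,160,200): 
    x=g[r,225:285].astype(float); d=np.gradient(x); print(r, g[r,238:272].tolist() if r in(60,100) else "")
E
```

```text
3 
6 
9 [177, 177, 177, 178, 177, 175, 168, 138, 84, 36, 19, 18, 18, 17, 19, 18, 19, 22, 36, 53, 68, 79, 85, 88, 90, 91, 91, 92, 91, 92, 92, 91, 92, 92, 93, 93, 93, 93, 93, 93, 93, 93, 93, 94, 94, 93, 94, 94, 95, 94, 94, 94, 94, 94, 94, 94, 95, 94, 95, 96, 95, 94, 94, 95, 95, 94, 95, 95, 94, 94, 94, 95, 94, 95, 95, 94, 94, 93, 93, 92, 90, 84, 73, 62, 45, 36, 24, 18, 22, 31, 45, 59, 58, 60, 101, 148, 172, 177, 178, 178]
12 
15 [180, 181, 181, 181, 181, 181, 181, 180, 181, 181, 179, 168, 141, 96, 51, 25, 19, 17, 17, 18, 18, 18, 19, 18, 18, 18, 18, 17, 19, 20, 25, 34, 47, 63, 74, 84, 92, 95, 97, 99, 99, 99, 99, 99, 100, 100, 99, 99, 100, 100, 100, 100, 100, 101, 100, 100, 100, 100, 99, 100, 100, 99, 99, 99, 99, 98, 95, 90, 81, 68, 55, 47, 37, 26, 20, 17, 17, 17, 19, 20, 22, 26, 35, 51, 74, 89, 95, 96, 96, 94, 94, 92, 88, 85, 97, 135, 172, 182, 183, 184]
18 
22 [178, 178, 179, 179, 178, 179, 179, 179, 179, 178, 179, 178, 178, 179, 178, 178, 179, 178, 173, 157, 118, 68, 33, 20, 17, 18, 17, 19, 18, 18, 18, 18, 18, 18, 17, 18, 17, 18, 17, 16, 17, 17, 18, 16, 17, 17, 18, 17, 18, 17, 17, 18, 18, 17, 17, 17, 17, 18, 17, 18, 16, 17, 18, 17, 17, 17, 18, 18, 21, 26, 35, 45, 56, 63, 69, 74, 78, 82, 85, 87, 90, 91, 93, 93, 95, 96, 96, 97, 96, 97, 96, 95, 95, 94, 91, 87, 85, 97, 137, 171]
26 
30 
54 
60 [168, 168, 167, 168, 167, 156, 123, 89, 93, 109, 123, 133, 136, 136, 136, 137, 136, 136, 135, 134, 132, 126, 120, 109, 98, 115, 156, 168, 168, 168, 169, 168, 168, 168]
70 
80 
100 [97, 95, 96, 96, 95, 89, 78, 79, 97, 114, 126, 134, 136, 137, 137, 136, 136, 135, 134, 132, 130, 123, 112, 95, 80, 90, 97, 96, 96, 97, 97, 97, 96, 96]
120 
140 
160 
200
```

View pics/j.png

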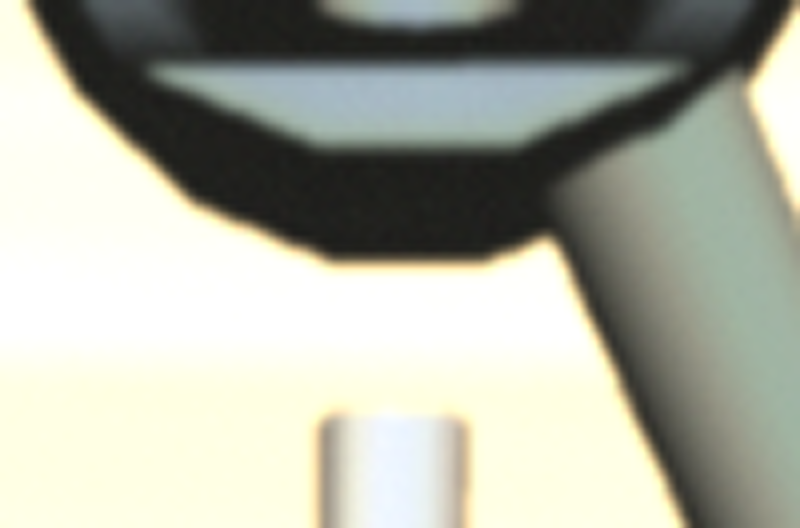

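The enlargement shows the bore mouth's lower rim at zoom (420,28). The ledge under the flat is centred at 417 and the tip at 393. So the tip has to shift about 1.2 mm in +x, rise about 3.4 mm to z 62, and close a gap of about 15 mm.

>>> apply_moves([
  {"x":1.2,"y":0,"z":3.5,"yaw":0,"gripper":1},
  {"x":1.5,"y":6,"z":3.5,"yaw":0,"gripper":1},
  {"x":1.8,"y":12,"z":3.5,"yaw":0,"gripper":1},
  {"x":1.8,"y":12,"z":3.5,"yaw":0,"gripper":1},
  {"x":1.8,"y":12,"z":3.5,"yaw":0,"gripper":1},
])

```text
t: 9.1
ee_pos: [0.5515, 0.0372, 0.0468]
ee_rot: [-3.141, -0.0, 1.524]
contact_force: [0.3, -0.2, -1.1]
width: 0.1
```

```bash
python3 - <<'E'
from h import *
np.set_printoptions(precision=4,suppress=True)
s=state();print(s["t"],s["ee_pos"],s["ee_rot"],s["contact_force"],s["width"])
p=capture("wrist");print(-np.array(p["R"]).T@p["t"],p["R"])
np.savez("c5.npz",**{k:np.array(v) for k,v in p.items()})
c=np.clip(p["color"][0:75,205:305].astype(float)*2,0,255).astype(np.uint8)
cv2.imwrite("pics/k.png",cv2.resize(c,None,fx=8,fy=8,interpolation=cv2.INTER_CUBIC))
E
```

```text
9.1 [0.5515 0.0372 0.0468] [-3.1414 -0.0003  1.5235] [ 0.3399 -0.1815 -1.1139] 0.09960286038920754
[0.5566 0.1158 0.1886] [[ 0.9989 -0.0466  0.0013]
 [-0.0448 -0.9513  0.3051]
 [-0.0129 -0.3048 -0.9523]]
```

View pics/k.png

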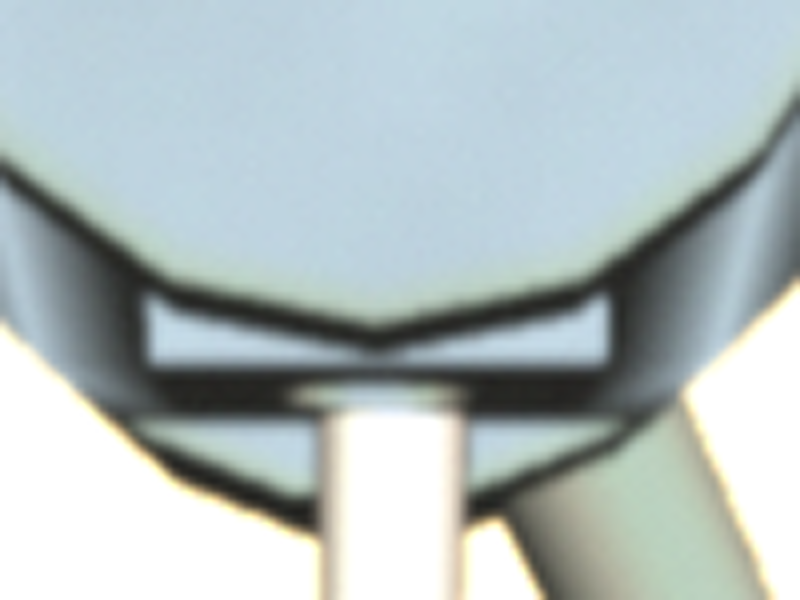

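The tip is about 0.55 mm too far right: punch centre 394 against bore and flat centre about 381. Shifting it left and entering slowly.

>>> apply_moves([
  {"x":-0.6,"y":0,"z":-0.4,"yaw":0,"gripper":1},
  {"x":-0.6,"y":1,"z":-0.4,"yaw":0,"gripper":1},
  {"x":-0.5,"y":2.5,"z":-0.4,"yaw":0,"gripper":1},
  {"x":-0.4,"y":4,"z":-0.4,"yaw":0,"gripper":1},
  {"x":-0.4,"y":5,"z":-0.4,"yaw":0,"gripper":1},
])

```text
t: 9.65
ee_pos: [0.5507, 0.0378, 0.0463]
ee_rot: [-3.141, 0.004, 1.52]
contact_force: [-0.3, -11.1, 0.0]
width: 0.099
```

```bash
python3 - <<'E'
from h import *
np.set_printoptions(precision=4,suppress=True)
p=capture("wrist")
s=state();print(s["t"],s["ee_pos"],s["ee_rot"],s["contact_force"],s["moment"])
np.savez("c6.npz",**{k:np.array(v) for k,v in p.items()})
c=np.clip(p["color"][0:75,205:305].astype(float)*2,0,255).astype(np.uint8)
cv2.imwrite("pics/l.png",cv2.resize(c,None,fx=8,fy=8,interpolation=cv2.INTER_CUBIC))
E
```

```text
9.7 [0.5507 0.0378 0.0462] [-3.1412  0.0043  1.5204] [-1.3627 -9.2386 -0.324 ] [-1.8588  0.2371  0.1008]
```

View pics/l.png

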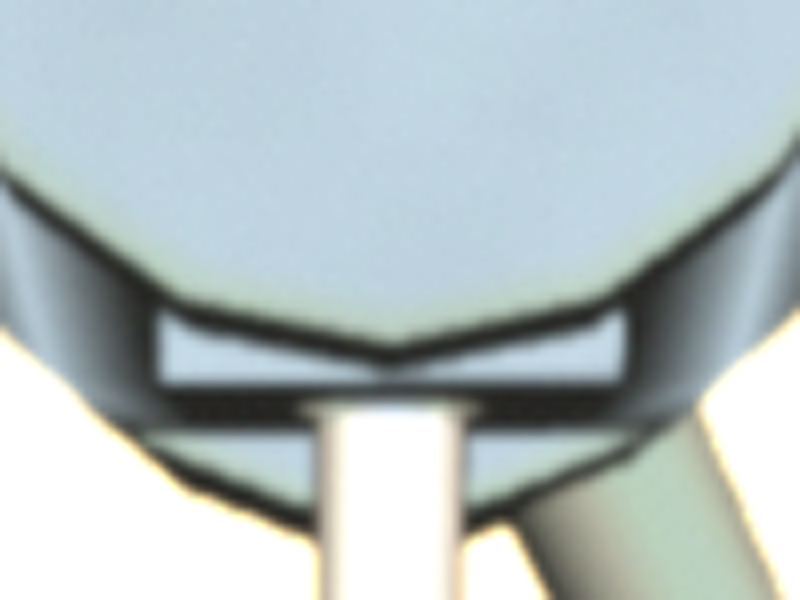

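Laterally it's aligned: punch centre 390 against bore 392. It's stopped on the flat at about 10 N, so the error must be vertical. The tip's top edge sits only about 4 mm above the bore's lower rim, so the tip looks low. I'll ease off and feel upward.

>>> apply_moves([
  {"x":0,"y":-2.2,"z":0,"yaw":0,"gripper":1},
  {"x":0,"y":-2.2,"z":0.3,"yaw":0,"gripper":1},
  {"x":0,"y":-2.2,"z":0.6,"yaw":0,"gripper":1},
  {"x":0,"y":-2.2,"z":0.9,"yaw":0,"gripper":1},
  {"x":0,"y":-2.2,"z":1.2,"yaw":0,"gripper":1},
])

```text
t: 10.2
ee_pos: [0.5508, 0.0377, 0.0474]
ee_rot: [-3.141, 0.002, 1.522]
contact_force: [-1.1, -5.7, -2.9]
width: 0.103
```

>>> apply_moves([
  {"x":0,"y":0,"z":0.2,"yaw":0,"gripper":1},
  {"x":0,"y":0,"z":0.4,"yaw":0,"gripper":1},
  {"x":0,"y":0,"z":0.6,"yaw":0,"gripper":1},
  {"x":0,"y":0,"z":0.8,"yaw":0,"gripper":1},
  {"x":0,"y":0,"z":1,"yaw":0,"gripper":1},
])

```text
t: 10.7
ee_pos: [0.5509, 0.0377, 0.0483]
ee_rot: [-3.141, 0.002, 1.522]
contact_force: [-0.8, -6.6, -2.2]
width: 0.1
```

>>> apply_moves([
  {"x":0,"y":0,"z":0.3,"yaw":0,"gripper":1},
  {"x":0,"y":0,"z":0.6,"yaw":0,"gripper":1},
  {"x":0,"y":0,"z":0.9,"yaw":0,"gripper":1},
  {"x":0,"y":0,"z":1.2,"yaw":0,"gripper":1},
  {"x":0,"y":0,"z":1.2,"yaw":0,"gripper":1},
])

```text
t: 11.2
ee_pos: [0.5508, 0.0378, 0.0493]
ee_rot: [-3.141, 0.002, 1.522]
contact_force: [1.1, -5.7, -3.4]
width: 0.1
```

```bash
python3 - <<'E'
from h import *
from scipy.ndimage import map_coordinates
np.set_printoptions(precision=4,suppress=True)
p4=dict(np.load("c4.npz"));p=capture("wrist");s=state();print(s["t"],s["ee_pos"],s["contact_force"],s["moment"])
np.savez("c7.npz",**{k:np.array(v) for k,v in p.items()})
# width along the point & shank by strongest outer gradient (subpixel)
for name,q in(("c4",p4),("c6",dict(np.load("c6.npz"))),("now",p)):
    g=cv2.GaussianBlur(q["color"],(0,0),.7).astype(float)
    for r in (62,75,90,105,120,135,150,165,200,215,230):
        d=np.abs(np.gradient(g[r],axis=0)).sum(1)
        w=12 if r<185 else 19
        def pk(a,b):
            i=a+int(np.argmax(d[a:b]));y0,y1,y2=d[i-1:i+2];return i+.5*(y0-y2)/(y0-2*y1+y2)
        l,rr=pk(253-w,250),pk(257,255+w)
        D=(7 if r<185 else 12)*q["fx"]/(rr-l)
        # depth -> height of axis : point on ray at depth D(mm)
        o,dd=ray(q,[(l+rr)/2/512,r/384]);X=o+dd*D/1000
        print(name,r,round(l,2),round(rr,2),"depth",round(D,1),"X",X)
E
```

```text
11.25 [0.5508 0.0378 0.0493] [ 0.4774 -5.815  -4.4788] [-1.4778  0.0564  0.012 ]
c4 62 243.78 263.38 depth 114.4 X [0.5551 0.1094 0.0615]
c4 75 243.8 263.29 depth 115.0 X [0.5549 0.105  0.0622]
c4 90 246.44 260.71 depth 157.1 X [0.5547 0.0993 0.0199]
c4 105 246.31 260.32 depth 160.0 X [0.5543 0.0921 0.0192]
c4 120 243.7 262.56 depth 118.8 X [0.554  0.0893 0.0633]
c4 135 243.66 262.35 depth 119.9 X [0.5537 0.0838 0.0639]
c4 150 244.06 262.09 depth 124.3 X [0.5534 0.0776 0.0613]
c4 165 244.12 261.58 depth 128.4 X [0.553  0.0711 0.0592]
c4 200 238.62 266.88 depth 136.0 X [0.5522 0.0552 0.0563]
c4 215 238.72 266.48 depth 138.4 X [0.5518 0.0482 0.056 ]
c4 230 238.73 266.08 depth 140.5 X [0.5513 0.0412 0.0561]
c6 62 246.04 261.23 depth 147.5 X [0.5574 0.1266 0.0293]
c6 75 243.55 263.0 depth 115.2 X [0.5567 0.1201 0.0655]
c6 90 243.4 262.67 depth 116.3 X [0.5564 0.1149 0.066 ]
c6 105 243.44 262.45 depth 117.9 X [0.5561 0.1096 0.0661]
c6 120 246.13 259.74 depth 164.7 X [0.5557 0.0994 0.0202]
c6 135 246.28 259.43 depth 170.5 X [0.5553 0.0912 0.0168]
c6 150 243.69 262.04 depth 122.1 X [0.5552 
[... 188 characters left out ...]
c6 230 238.69 266.04 depth 140.5 X [0.5532 0.0562 0.0598]
now 62 246.33 261.06 depth 152.2 X [0.5574 0.1269 0.0276]
now 75 243.85 262.57 depth 119.7 X [0.5567 0.1201 0.064 ]
now 90 243.74 262.55 depth 119.1 X [0.5564 0.1148 0.0663]
now 105 243.76 262.3 depth 120.9 X [0.5561 0.1094 0.0662]
now 120 246.3 259.75 depth 166.6 X [0.5558 0.0992 0.0214]
now 135 246.25 259.5 depth 169.2 X [0.5553 0.0914 0.0213]
now 150 243.67 261.61 depth 124.9 X [0.5552 0.0925 0.0675]
now 165 244.05 261.54 depth 128.1 X [0.5549 0.0861 0.0661]
now 200 238.64 266.54 depth 137.7 X [0.5541 0.0695 0.0614]
now 215 238.69 266.13 depth 140.0 X [0.5536 0.0625 0.0613]
now 230 238.68 266.04 depth 140.4 X [0.5533 0.0561 0.0629]
```

```bash
python3 - <<'E'
from h import *
for n in("c4","c5","c6","c7"):
    q=dict(np.load(n+".npz"));g=cv2.cvtColor(q["color"],cv2.COLOR_BGR2GRAY)
    print(n,np.round(-q["R"].T@q["t"],4),np.round(np.arcsin(q["R"][1,2]),4))
    r0=0 if n=="c4" else 36
    for c in(226,234,243,254,265,275,282): print("  col",c,g[r0:r0+(60 if c==254 or n!="c4" else 30)-(0 if n=="c4" else 36),c].tolist() if n!="c4" else g[0:60 if c==254 else 24,c].tolist())
E
```

```text
c4 [0.5544 0.1017 0.1842] 0.3118
  col 226 [36, 36, 38, 38, 35, 31, 27, 38, 66, 79, 61, 31, 19, 18, 17, 18, 20, 19, 19, 18, 20, 33, 68, 118]
  col 234 [18, 17, 18, 17, 18, 17, 19, 37, 67, 92, 98, 98, 93, 72, 38, 20, 17, 18, 18, 18, 18, 19, 18, 17]
  col 243 [20, 19, 18, 17, 17, 18, 20, 36, 68, 93, 99, 100, 100, 100, 100, 97, 88, 63, 34, 20, 17, 17, 17, 16]
  col 254 [99, 95, 76, 43, 22, 18, 20, 37, 68, 94, 100, 100, 101, 101, 99, 100, 96, 81, 51, 26, 17, 16, 17, 18, 18, 18, 19, 18, 18, 18, 19, 23, 61, 127, 173, 184, 185, 185, 185, 186, 186, 186, 185, 182, 179, 175, 173, 170, 168, 165, 157, 144, 139, 136, 136, 136, 136, 136, 136, 137]
  col 265 [88, 76, 51, 27, 18, 18, 23, 44, 74, 95, 100, 101, 100, 100, 100, 100, 96, 81, 51, 26, 18, 18, 16, 18]
  col 275 [18, 17, 17, 18, 18, 18, 24, 44, 75, 94, 100, 99, 99, 97, 83, 55, 28, 19, 18, 18, 18, 25, 35, 43]
  col 282 [18, 18, 19, 18, 17, 18, 23, 45, 73, 93, 95, 83, 56, 29, 19, 17, 20, 32, 56, 77, 83, 83, 82, 80]
c5 [0.5566 0.1158 0.1886] 0.31
  col 226 [24, 30, 57, 86, 103, 106, 106, 104, 93, 67, 33, 19, 19, 21, 24, 33, 57, 82, 88, 66, 37, 
[... 1617 characters left out ...]
 49, 69, 71, 47, 40, 80]
  col 234 [102, 100, 91, 67, 33, 21, 37, 70, 98, 104, 103, 92, 65, 33, 20, 18, 19, 24, 46, 77, 97, 103, 99, 82]
  col 243 [102, 102, 101, 99, 90, 67, 34, 21, 38, 71, 96, 91, 65, 34, 31, 44, 45, 36, 53, 81, 95, 98, 98, 98]
  col 254 [102, 101, 102, 101, 101, 100, 93, 70, 36, 21, 34, 53, 55, 43, 72, 111, 133, 140, 142, 142, 141, 142, 141, 141]
  col 265 [101, 101, 101, 98, 83, 54, 27, 24, 46, 78, 98, 90, 63, 32, 21, 25, 26, 30, 56, 87, 101, 104, 104, 104]
  col 275 [103, 98, 82, 50, 26, 26, 51, 81, 101, 106, 103, 86, 55, 27, 19, 19, 19, 28, 56, 86, 99, 98, 81, 50]
  col 282 [52, 27, 23, 28, 38, 44, 46, 46, 46, 46, 45, 40, 32, 30, 33, 38, 39, 41, 52, 63, 50, 42, 65, 90]
```

>>> apply_moves([
  {"x":-0.1,"y":-3,"z":0,"yaw":0,"gripper":1},
  {"x":-0.3,"y":-6,"z":0,"yaw":0,"gripper":1},
  {"x":-0.3,"y":-6,"z":0,"yaw":0,"gripper":1},
])

```text
t: 11.55
ee_pos: [0.5511, 0.0337, 0.05]
ee_rot: [3.141, -0.001, 1.523]
contact_force: [-0.4, 0.4, -1.1]
width: 0.096
```

```bash
python3 - <<'E'
from h import *
p=capture("wrist");s=state();print(s["t"],s["ee_pos"],s["ee_rot"],s["contact_force"],s["moment"])
np.savez("c8.npz",**{k:np.array(v) for k,v in p.items()})
q={n:cv2.cvtColor(dict(np.load(n+".npz"))["color"],cv2.COLOR_BGR2GRAY) for n in("c6","c7","c8")}
for n,rs in(("c6",range(46,56)),("c7",range(46,56)),("c8",range(34,56))):
    print(n)
    for r in rs: print(r,*("%3d"%v for v in q[n][r,236:274]))
# stitched hub views for the last picture
out=np.vstack([cv2.resize(np.clip(dict(np.load(n+".npz"))["color"][28:62,228:282].astype(float)*2,0,255).astype(np.uint8),None,fx=8,fy=8,interpolation=cv2.INTER_CUBIC) for n in("c7","c8")])
cv2.imwrite("pics/m.png",out)
E
```

```text
11.6 [0.55111986 0.03387234 0.04997632] [ 3.14117138e+00 -7.38930048e-04  1.52282481e+00] [ 0.25869617 -0.03275874 -0.55938395] [-0.00751411  0.0382882  -0.03276252]
c6
46 101 101 101 100 101 101 100 100  98  97  94  93  89  83  76  65  54  50  49  54  60  65  73  82  85  87  89  92  93  93  93  93  93  94  94  94  94  94
47  78  78  79  79  78  78  78  78  79  78  78  77  77  74  72  66  57  53  54  55  57  59  62  65  66  65  66  66  66  66  66  66  67  66  66  66  66  67
48  39  40  39  39  39  39  40  39  41  40  42  43  43  43  42  41  38  37  36  36  35  36  36  36  36  35  34  34  33  33  33  33  33  32  33  33  33  33
49  20  20  20  20  20  21  25  28  32  35  40  44  44  44  45  45  45  45  46  45  45  45  45  44  43  37  35  30  25  22  20  20  19  19  20  20  20  20
50  18  20  19  19  20  23  34  46  54  62  68  73  73  75  76  77  78  79  79  78  78  76  77  78  75  65  57  48  39  28  21  19  19  19  19  18  18  18
51  18  18  19  19  19  25  38  53  65  79  89  99 106 110 111 113 113 114 114 114 112 111 111 111 101  87  73  57  44  30  22  19  19  20  18  19  20  19
5
[... 4884 characters left out ...]
  97  97  98  97  97  96  96  97  97  93  85  80  70  53  38  27  22  23  29  40
52  20  25  32  40  50  64  72  75  75  75  75  76  74  76  76  76  76  76  76  76  76  76  76  76  75  75  75  69  57  49  37  27  21  21  25  34  48  60
53  18  18  20  21  25  32  38  38  38  38  38  38  38  38  38  37  38  39  38  38  38  38  38  38  38  37  37  34  29  24  21  20  22  28  38  49  61  70
54  18  18  18  19  18  19  19  18  20  20  19  19  18  18  20  20  19  19  20  19  19  19  20  19  20  19  19  20  19  19  18  21  28  37  47  56  64  70
55  28  22  20  19  18  19  18  19  18  18  18  17  18  18  19  19  18  18  18  18  19  18  17  18  19  18  18  17  18  18  19  23  31  40  48  55  61  68
```

```bash
python3 - <<'E'
from h import *
o=[]
for n in("c7","c8"):
    c=np.clip(dict(np.load(n+".npz"))["color"][20:320,170:340].astype(float)*1.5,0,255).astype(np.uint8)
    o.append(cv2.resize(c,(340,600),interpolation=cv2.INTER_CUBIC))
cv2.imwrite("pics/m.png",np.hstack(o))
p=capture("wrist")
for n in("punch_mid","punch_tip"): 
    for m in mark_of(n,p)[:1]: print(n,m["confidence"],np.array(m["xy"])*[512,384])
E
```

```text
punch_mid 0.77 [251.1872 267.4176]
punch_tip 0.74 [257.8944 123.6096]
```

View pics/m.png

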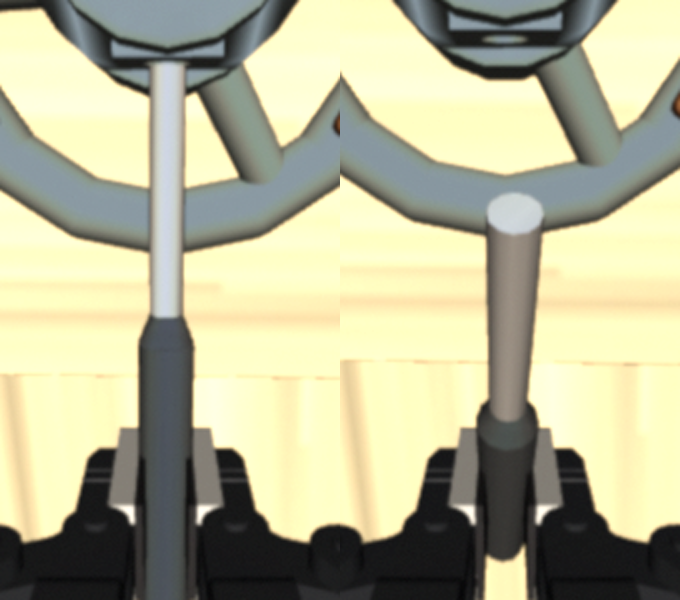

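The right half shows that the punch pivoted nose-up in the grip, with its end face visible at (515,212) px, when it came off the hub. I'll lay it back in its notches to level it, regrasp, and approach about 2 mm higher without sliding on the face.

>>> apply_moves([
  {"x":0,"y":-30,"z":20,"yaw":0,"gripper":1},
  {"x":-18,"y":-70,"z":50,"yaw":0.02,"gripper":1},
  {"x":-36,"y":-115,"z":60,"yaw":0.02,"gripper":1},
  {"x":-54,"y":-160,"z":60,"yaw":0.02,"gripper":1},
  {"x":-72,"y":-205,"z":60,"yaw":0.02,"gripper":1},
])

```text
t: 12.25
ee_pos: [0.4786, -0.1729, 0.1106]
ee_rot: [3.14, -0.0, 1.544]
contact_force: [1.0, -0.4, -1.6]
width: 0.099
```

>>> apply_moves([
  {"x":-18,"y":-40,"z":0,"yaw":0,"gripper":1},
  {"x":-36,"y":-70,"z":0,"yaw":0,"gripper":1},
  {"x":-43,"y":-80,"z":0,"yaw":0,"gripper":1},
  {"x":-43,"y":-80,"z":0,"yaw":0,"gripper":1},
])

```text
t: 12.65
ee_pos: [0.4349, -0.253, 0.11]
ee_rot: [3.141, 0.0, 1.539]
contact_force: [0.5, 0.7, -0.4]
width: 0.098
```

>>> apply_moves([
  {"x":1,"y":1.5,"z":-30,"yaw":0,"gripper":1},
  {"x":1,"y":1.5,"z":-55,"yaw":0,"gripper":1},
  {"x":1,"y":1.5,"z":-68,"yaw":0,"gripper":1},
  {"x":1,"y":1.5,"z":-75,"yaw":0,"gripper":1},
], grip_force=20)

```text
t: 13.05
ee_pos: [0.4368, -0.2449, 0.0346]
ee_rot: [-3.138, -0.008, 1.546]
contact_force: [-7.9, 15.0, 34.2]
width: 0.099
```

>>> apply_moves([
  {"x":0,"y":0,"z":-4,"yaw":0,"gripper":1},
  {"x":0,"y":0,"z":-8,"yaw":0,"gripper":1},
  {"x":0,"y":0,"z":-12,"yaw":0,"gripper":1},
  {"x":0,"y":0,"z":-15,"yaw":0,"gripper":1},
  {"x":0,"y":0,"z":-15,"yaw":0,"gripper":1},
])

```text
t: 13.55
ee_pos: [0.4361, -0.249, 0.0205]
ee_rot: [-3.14, -0.002, 1.543]
contact_force: [-8.4, 1.4, 14.4]
width: 0.098
```

>>> apply_moves([
  {"x":0,"y":0,"z":0,"yaw":0,"gripper":0.85},
  {"x":0,"y":0,"z":0,"yaw":0,"gripper":0.7},
  {"x":0,"y":0,"z":0,"yaw":0,"gripper":0.5},
  {"x":0,"y":0,"z":0,"yaw":0,"gripper":0.5},
  {"x":0,"y":0,"z":0,"yaw":0,"gripper":0.5},
])

```text
t: 14.05
ee_pos: [0.4371, -0.2498, 0.0197]
ee_rot: [3.142, -0.0, 1.543]
contact_force: [1.0, -0.0, -0.5]
width: 0.503
```

```bash
python3 - <<'E'
from h import *
np.set_printoptions(precision=4,suppress=True)
p=capture("wrist");s=state();print(s["t"],s["ee_pos"],s["ee_rot"],s["contact_force"],s["width"])
np.savez("c9.npz",**{k:np.array(v) for k,v in p.items()})
for n in("punch_mid","punch_tip","chisel_mid","rest"): 
    for m in mark_of(n,p)[:1]: print(n,m["confidence"],np.array(m["xy"])*[512,384],atz(p,m["xy"],0.0 if n=="rest" else .0355))
t=capture("scene")
for n in("punch_mid","punch_tip","chisel_mid","rest"): 
    for m in mark_of(n,t)[:1]: print(n,m["confidence"],np.array(m["xy"])*[512,384],atz(t,m["xy"],0.0 if n=="rest" else .0355))
g=cv2.cvtColor(p["color"],cv2.COLOR_BGR2GRAY)
for r in (15,25,35,45,50,55,70,90,110,130,150,170,200,230): print(r,*g[r,226:290:2])
E
```

```text
14.1 [ 0.437  -0.25    0.0197] [-3.1415  0.      1.5431] [ 0.1253  0.0393 -0.3614] 0.49939570171656017
punch_mid 0.69 [247.7056 266.1888] [ 0.4367 -0.2482  0.0355]
punch_tip 0.93 [254.1056  41.088 ] [ 0.4419 -0.156   0.0355]
chisel_mid 0.69 [423.424  275.7888] [ 0.5162 -0.2554  0.0355]
rest 0.78 [323.9936 239.1168] [ 0.4787 -0.2539  0.    ]
punch_tip 0.69 [173.8752 166.8864] [ 0.4381 -0.1555  0.0355]
chisel_mid 0.66 [127.488 182.784] [ 0.516  -0.2535  0.0355]
rest 0.95 [132.096 185.088] [ 0.4783 -0.2568  0.    ]
15 192 190 188 185 183 181 180 179 181 183 184 185 187 188 187 184 183 184 189 195 198 199 198 199 197 197 197 197 197 196 196 196
25 192 191 188 186 184 181 181 180 181 182 183 184 186 187 187 185 183 183 189 194 198 198 198 198 198 197 197 197 196 196 196 195
35 192 192 189 187 185 184 181 179 180 182 183 184 185 187 187 185 183 183 189 194 198 199 198 199 198 198 197 197 196 196 195 195
45 192 193 190 188 185 183 181 179 157 95 132 141 147 147 146 144 139 117 176 194 198 199 199 198 198 197 198 197 197 196 195 196
50 192 193 191 188 185 183 182 180 160 99 132 142 147 147 1
[... 507 characters left out ...]
138 147 148 147 146 140 121 131 200 200 200 201 201 201 200 198 198 197 197 196 195 195
130 189 192 194 195 193 190 187 185 163 110 139 147 147 146 145 137 115 135 199 201 202 202 201 200 200 200 198 197 196 196 195 195
150 139 140 141 142 142 140 139 150 135 109 140 148 149 148 144 132 107 118 162 164 163 164 164 166 169 168 167 166 165 165 165 163
170 153 153 153 153 153 153 153 153 138 110 142 147 148 147 143 125 97 132 154 154 153 153 153 155 154 154 154 154 154 154 154 154
200 78 77 78 80 81 73 36 45 53 55 57 58 59 58 59 59 57 56 52 45 78 83 83 83 82 83 83 83 84 83 84 83
230 123 127 130 131 130 117 49 45 53 54 56 57 58 58 58 57 56 54 45 69 120 120 121 120 121 121 125 129 131 130 131 133
```

The networks put the punch back in its notches, level and about 4 mm farther forward. Regrasping a little farther forward.

>>> apply_moves([
  {"x":-1,"y":2.5,"z":0,"yaw":0,"gripper":0.5},
  {"x":-1,"y":2.5,"z":0,"yaw":0,"gripper":0.8},
  {"x":-1,"y":2.5,"z":0,"yaw":0,"gripper":1},
  {"x":-1,"y":2.5,"z":0,"yaw":0,"gripper":1},
  {"x":-1,"y":2.5,"z":0,"yaw":0,"gripper":1},
], grip_force=30)

```text
t: 15.05
ee_pos: [0.4364, -0.2476, 0.02]
ee_rot: [3.141, 0.0, 1.543]
contact_force: [1.8, 0.2, 0.8]
width: 0.122
```

>>> apply_moves([
  {"x":-1,"y":0,"z":0,"yaw":0,"gripper":1},
  {"x":-1,"y":0,"z":0,"yaw":0,"gripper":1},
  {"x":-1,"y":0,"z":0,"yaw":0,"gripper":1},
  {"x":-1,"y":0,"z":0,"yaw":0,"gripper":1},
], grip_force=120)

```text
t: 15.45
ee_pos: [0.4362, -0.2478, 0.0202]
ee_rot: [3.139, 0.001, 1.543]
contact_force: [5.6, 0.9, 2.4]
width: 0.096
```

```bash
cat > tip.py <<'E'
from h import *
def tiprow(p,c=254):
    g=cv2.cvtColor(p["color"],cv2.COLOR_BGR2GRAY).astype(float); return g[30:75,c].astype(int).tolist()
def bound(p,c=254):
    g=cv2.cvtColor(p["color"],cv2.COLOR_BGR2GRAY).astype(float); return g[165:195,c].astype(int).tolist()
def show(n):
    p=capture("wrist");s=state();print(s["t"],s["ee_pos"],s["ee_rot"],s["contact_force"],s["moment"],s["width"])
    np.savez(n+".npz",**{k:np.array(v) for k,v in p.items()})
    print("tip r30",tiprow(p));print("bound r165",bound(p))
    for q in("punch_mid","punch_tip"): print(q,[np.array(m["xy"])*[512,384] for m in mark_of(q,p)[:1]])
    return p
E
python3 -c "
from tip import *
show('c10')"
```

```text
15.5 [ 0.43623644 -0.2477382   0.02021286] [3.13933334e+00 6.78733532e-04 1.54309424e+00] [4.85385597 0.82686909 1.5021946 ] [ 0.12852866 -1.09359752 -0.05302725] 0.09243314985066005
tip r30 [184, 184, 184, 183, 184, 184, 183, 184, 184, 184, 184, 184, 183, 184, 184, 183, 184, 184, 181, 170, 154, 145, 143, 143, 143, 144, 143, 143, 143, 143, 143, 143, 143, 143, 143, 143, 143, 143, 144, 144, 143, 143, 143, 143, 143]
bound r165 [144, 144, 144, 144, 144, 144, 144, 144, 144, 144, 144, 144, 140, 117, 80, 60, 59, 59, 58, 58, 57, 57, 57, 56, 57, 57, 57, 57, 57, 56]
punch_mid []
punch_tip [array([253.184,  48.   ])]
```

>>> apply_moves([
  {"x":-0.5,"y":0,"z":2,"yaw":0,"gripper":1},
  {"x":-0.5,"y":0,"z":10,"yaw":0,"gripper":1},
  {"x":-0.5,"y":0,"z":35,"yaw":0,"gripper":1},
  {"x":-0.5,"y":0,"z":60,"yaw":0,"gripper":1},
  {"x":-0.5,"y":0,"z":60,"yaw":0,"gripper":1},
])

```text
t: 16.1
ee_pos: [0.4346, -0.2486, 0.0821]
ee_rot: [3.139, 0.001, 1.542]
contact_force: [0.8, 0.3, -0.6]
width: 0.091
```

```bash
python3 -c "
from tip import *
show('c11')"
```

```text
16.15 [ 0.43403773 -0.24787378  0.08081104] [3.14063149e+00 2.90427345e-04 1.54235136e+00] [-0.12270975 -0.09802133 -0.37635767] [-0.02822561  0.04075437 -0.04728122] 0.09586389019235471
tip r30 [183, 184, 184, 184, 184, 184, 184, 184, 184, 185, 184, 184, 184, 184, 184, 183, 183, 183, 181, 171, 156, 146, 145, 145, 145, 144, 144, 144, 145, 144, 144, 145, 144, 145, 144, 144, 145, 145, 144, 145, 145, 144, 144, 145, 145]
bound r165 [145, 145, 146, 145, 145, 145, 145, 145, 145, 145, 145, 145, 140, 117, 80, 60, 58, 59, 59, 59, 57, 57, 57, 57, 57, 58, 57, 58, 58, 57]
punch_mid []
punch_tip [array([255.7952,  51.1872])]
```

The punch's image in the tool frame is identical before and after the lift, so it's level and its axis is 15.3 mm above the TCP. The board may be 15–27 mm thick and the jig's origin lies 15 mm below its top, so the bore's world height depends on that thickness. I'll measure it.

```bash
python3 - <<'E'
from h import *
np.set_printoptions(precision=4,suppress=True)
L={n:dict(np.load(n+".npz")) for n in("c1","c4","c5","c6","c8")}
def edge(p,c,r0,r1):
    g=cv2.GaussianBlur(cv2.cvtColor(p["color"],cv2.COLOR_BGR2GRAY).astype(float),(0,0),1.0)[:,c-2:c+3].mean(1)
    d=np.abs(np.gradient(g))[r0:r1];i=r0+int(np.argmax(d));return i,d.max(),np.round(g[i-5:i+6])
for c in(170,200,230,280,310): e=195/1.5+20/256*(c-232/1.5); print("c1",c,edge(L["c1"],c,int(e)-4,int(e)+5))
for n,k in(("c4",0),("c5",22),("c6",24),("c8",18)):
  for c in(150,180,320,350): e=185.4+.0103*(c-100)+k; print(n,c,edge(L[n],c,int(e)-12,int(e)+13))
E
```

```text
c1 170 (132, np.float64(4.507063857146292), array([150., 150., 147., 143., 143., 147., 152., 154., 154., 154., 154.]))
c1 200 (133, np.float64(7.526190154410429), array([147., 148., 148., 147., 141., 133., 126., 124., 123., 124., 124.]))
c1 230 (137, np.float64(3.8925742762105244), array([148., 148., 145., 142., 141., 144., 148., 150., 150., 150., 150.]))
c1 280 (142, np.float64(2.432543889299083), array([146., 145., 143., 141., 142., 145., 147., 148., 148., 148., 148.]))
c1 310 (144, np.float64(3.7477273900533703), array([144., 143., 141., 138., 138., 142., 145., 147., 147., 147., 147.]))
c4 150 (184, np.float64(9.849199547918886), array([175., 175., 176., 174., 169., 159., 150., 149., 156., 162., 164.]))
c4 180 (184, np.float64(6.993460384782608), array([174., 174., 175., 174., 172., 166., 158., 155., 159., 163., 165.]))
c4 320 (186, np.float64(6.178773707561632), array([170., 170., 170., 170., 167., 160., 154., 153., 155., 156., 156.]))
c4 350 (189, np.float64(5.818763378143828), array([169., 166., 161., 156., 157., 163., 169., 170., 171., 171., 171.]))
c5 150 (206, np.float64(5.4
[... 702 characters left out ...]
.float64(5.516273998263372), array([177., 177., 177., 177., 174., 169., 163., 162., 166., 170., 171.]))
c6 350 (209, np.float64(4.161980411823791), array([176., 176., 176., 176., 175., 172., 167., 166., 169., 173., 174.]))
c8 150 (198, np.float64(7.715553674987348), array([178., 179., 180., 179., 177., 171., 162., 158., 163., 168., 171.]))
c8 180 (199, np.float64(5.9998611275575655), array([177., 178., 179., 178., 175., 168., 163., 163., 165., 165., 165.]))
c8 320 (203, np.float64(4.893294208830156), array([174., 173., 169., 164., 163., 168., 173., 175., 175., 175., 175.]))
c8 350 (201, np.float64(4.0555819192493345), array([173., 173., 173., 173., 170., 165., 162., 163., 166., 168., 168.]))
```

Vision alone won't fix the height to under 1 mm, so I'll feel for it with short probes, backing off between heights. Carrying the punch back first.

>>> apply_moves([
  {"x":19,"y":45,"z":0,"yaw":-0.01,"gripper":1},
  {"x":38,"y":90,"z":0,"yaw":-0.02,"gripper":1},
  {"x":57,"y":135,"z":0,"yaw":-0.02,"gripper":1},
  {"x":76,"y":180,"z":0,"yaw":-0.02,"gripper":1},
  {"x":95,"y":225,"z":0,"yaw":-0.02,"gripper":1},
])

```text
t: 16.75
ee_pos: [0.5285, -0.0209, 0.0785]
ee_rot: [-3.139, 0.001, 1.522]
contact_force: [1.3, -0.2, -0.7]
width: 0.095
```

>>> apply_moves([
  {"x":12,"y":30,"z":0,"yaw":0,"gripper":1},
  {"x":20,"y":45,"z":-15,"yaw":0,"gripper":1},
  {"x":21.5,"y":53,"z":-32,"yaw":0,"gripper":1},
  {"x":21.5,"y":55,"z":-32,"yaw":0,"gripper":1},
  {"x":21.5,"y":55,"z":-32,"yaw":0,"gripper":1},
])

```text
t: 17.25
ee_pos: [0.5494, 0.031, 0.0467]
ee_rot: [-3.139, 0.001, 1.521]
contact_force: [-0.4, -0.4, -0.2]
width: 0.098
```

```bash
python3 -c "
from tip import *
p=show('c12');g=cv2.cvtColor(p['color'],cv2.COLOR_BGR2GRAY)
for r in range(28,58): print(r,*('%3d'%v for v in g[r,236:276]))"
```

```text
17.3 [0.55005739 0.03057607 0.04744452] [-3.14024116e+00  1.18614921e-03  1.52047237e+00] [ 0.84611184 -0.92865275 -1.33673143] [-0.06573352 -0.0454903   0.01446182] 0.0944235767661227
tip r30 [98, 76, 37, 28, 55, 86, 100, 103, 104, 103, 103, 102, 98, 79, 43, 22, 19, 18, 25, 53, 98, 131, 139, 138, 139, 138, 139, 138, 139, 138, 139, 139, 138, 138, 139, 138, 138, 138, 138, 139, 138, 138, 139, 139, 139]
bound r165 [139, 140, 139, 139, 139, 139, 139, 138, 139, 139, 139, 138, 135, 113, 76, 58, 56, 57, 56, 56, 55, 54, 55, 54, 54, 54, 55, 54, 54, 53]
punch_mid [array([253.5936, 269.2992])]
punch_tip [array([254.4128,  50.304 ])]
28  19  18  18  17  17  18  19  21  29  44  56  66  73  82  92  93  94  95  95  97  97  96  96  96  95  94  92  86  78  68  56  43  31  21  18  19  19  19  18  18
29  19  18  18  18  18  18  19  21  33  53  70  80  87  92  98  99 100 101 102 103 103 103 103 102 101 100  97  92  86  78  66  53  36  23  18  19  19  19  19  19
30  17  18  17  18  18  18  18  19  28  44  59  67  74  81  86  90  91  96  98  98  99  98  98  95  91  89  86  80  74  65  56  44  31  21  18  
[... 3719 characters left out ...]
 131 150 170 178 180 185 186 181 161 107  49  35
54 188 188 188 188 189 189 187 174 134  94  98 116 127 131 135 138 138 139 139 138 137 137 135 132 127 115 115 148 172 180 185 187 187 187 187 186 174 133  66  33
55 189 189 189 189 189 189 187 175 135  95  98 117 127 132 135 138 139 139 138 138 137 137 135 132 126 115 119 157 182 187 188 188 188 188 188 188 183 158  96  43
56 189 189 189 189 189 189 188 175 135  94  99 117 128 132 136 138 140 138 139 138 138 136 135 132 126 115 119 158 182 188 189 188 189 188 188 189 187 174 132  64
57 190 190 190 190 190 190 188 175 136  95  99 118 128 132 135 138 140 139 138 138 138 137 135 131 126 115 119 158 184 189 189 189 189 190 190 189 189 184 159  98
```

```bash
python3 - <<'E'
from h import *
from scipy.optimize import brentq
np.set_printoptions(precision=4,suppress=True)
D={}
for n in("c1","c4","c5","c6","c8","c12"):
    p=dict(np.load(n+".npz"));h=cv2.cvtColor(p["color"],cv2.COLOR_BGR2HSV)
    m=((h[...,0]>17)&(h[...,0]<27)&(h[...,1]>150)&(h[...,2]>90)).astype(np.uint8)
    k,_,st,ce=cv2.connectedComponentsWithStats(m)
    L=[(st[i,4],ce[i]) for i in range(1,k) if st[i,4]>=8]
    L=sorted(L,key=lambda a:-a[0])[:6];print(n,L)
    D[n]=(p,L)
E
```

```text
c1 []
c4 [(np.int32(22), array([418.0455,  66.9545])), (np.int32(13), array([90.3846, 57.2308]))]
c5 [(np.int32(14), array([404.4286,  98.9286])), (np.int32(8), array([97.5 , 95.25]))]
c6 [(np.int32(21), array([406.0952, 103.2857])), (np.int32(18), array([98.4444, 99.9444]))]
c8 [(np.int32(20), array([100.15,  89.85])), (np.int32(14), array([401.5714,  92.6429]))]
c12 [(np.int32(19), array([99.3158, 83.3684])), (np.int32(18), array([410.5   ,  84.1667]))]
```

```bash
python3 - <<'E'
from h import *
from scipy.optimize import brentq
np.set_printoptions(precision=4,suppress=True)
G={"c1":[(175.5,76.7),(308.7,88.7)],"c4":[(90.4,57.2),(418,67)],"c5":[(97.5,95.3),(404.4,98.9)],"c6":[(98.4,99.9),(406.1,103.3)],"c8":[(100.2,89.9),(401.6,92.6)],"c12":[(99.3,83.4),(410.5,84.2)]}
C={}
for n,l in G.items():
    p=dict(np.load(n+".npz"));I=p["color"].astype(float);w=(I[...,1]-I[...,0]*1.0)/(I.sum(2)+1)*1.0; w=w*I[...,1]
    o=[]
    for c in l:
        R=6 if n=="c1" else 14
        c=np.array(c)
        for _ in range(4):
            x0,y0=np.round(c).astype(int);s=w[y0-R:y0+R+1,x0-R:x0+R+1]
            t=(s.max()*.6+np.median(s)*.4) if n!="c1" else s.max()*.55+np.median(s)*.45
            q=np.clip(s-t,0,None);yy,xx=np.mgrid[-R:R+1,-R:R+1]
            yy,xx=yy+y0,xx+x0; near=((xx-c[0])**2+(yy-c[1])**2<(R*.75)**2);q=q*near
            c=np.array([(q*xx).sum(),(q*yy).sum()])/q.sum()
        o.append(c); 
    C[n]=(p,o,(q>0).sum());print(n,o,C[n][2],-p["R"].T@p["t"])
def P(n,z): p,o,_=C[n];return [atz(p,[(c[0])/512,(c[1])/384],z) for c in o]
def S(n,z): a,b=P(n,z);return np.linalg.norm(a-b)
for n in list(C)[1:]:
    f=lambda z:S("c1",z)-S(n,z)
    try: z=brentq(f,-.05,.12);print(n,"z",z,"S",S(n,z),P("c1",z),P(n,z))
    except Exception as e: print(n,e,f(0),f(.1))
p=dict(np.load("c1.npz"));
for c in G["c1"]:
    x,y=map(int,c);print(p["color"][y-4:y+6,x-5:x+6,1]);print(p["color"][y-4:y+6,x-5:x+6,0])
E
```

```text
c1 [array([175.1414,  76.2217]), array([309.4318,  88.7509])] 43 [0.5653 0.1075 0.3926]
c4 [array([83.757 , 63.1237]), array([426.2227,  67.1697])] 296 [0.5544 0.1017 0.1842]
c5 [array([89.8714, 99.2651]), array([411.0009, 103.8443])] 261 [0.5566 0.1158 0.1886]
c6 [array([ 90.5512, 101.2429]), array([413.2942, 104.8276])] 269 [0.5561 0.117  0.1876]
c8 [array([92.4259, 90.7495]), array([409.0645,  95.0489])] 254 [0.5562 0.1122 0.1918]
c12 [array([91.3947, 84.1742]), array([417.6784,  88.0992])] 272 [0.5551 0.1098 0.1883]
c4 z 0.045544096742582904 S 0.13864035079234024 [array([0.4869, 0.1134, 0.0455]), array([0.6253, 0.105 , 0.0455])] [array([0.4866, 0.1134, 0.0455]), array([0.625 , 0.105 , 0.0455])]
c5 z 0.045514687529924505 S 0.13865209939188322 [array([0.4869, 0.1134, 0.0455]), array([0.6253, 0.105 , 0.0455])] [array([0.4867, 0.1134, 0.0455]), array([0.6251, 0.1051, 0.0455])]
c6 z 0.04553239979747688 S 0.13864502357040878 [array([0.4869, 0.1134, 0.0455]), array([0.6253, 0.105 , 0.0455])] [array([0.4867, 0.1134, 0.0455]), array([0.625 , 0.105 , 0.0455])]
c8 z 0.04556057457012576 S 0.
[... 1298 characters left out ...]
  95  81]
 [ 68  69  74  91 107 112 112 112 112 106  91]
 [ 68  69  75  95 110 114 114 112 113 109  96]
 [ 68  68  75  94 110 113 114 113 113 110  97]
 [ 67  69  75  91 108 113 114 114 113 106  90]
 [ 66  67  71  84 100 109 112 111 108  98  81]
 [ 65  66  66  73  86  98 104 103  98  85  72]
 [ 62  65  64  66  73  82  88  87  82  73  67]]
[[42 42 42 42 43 44 46 46 45 43 42]
 [43 42 43 44 47 51 52 51 51 47 43]
 [42 42 43 47 53 56 58 57 57 52 47]
 [43 43 44 50 56 59 59 59 58 57 51]
 [42 43 44 51 58 60 60 59 59 58 52]
 [43 42 43 50 57 59 60 59 58 58 53]
 [42 42 44 49 57 59 59 60 59 56 50]
 [41 42 43 47 54 57 59 58 57 53 47]
 [41 41 41 43 47 53 56 55 54 48 44]
 [38 40 40 41 44 47 50 50 47 44 42]]
```

Comparing the brass screw heads at two camera heights puts their tops at z = 45.5 mm in all five comparisons, against 41 mm in the jig's frame. So the jig stands 2–4 mm higher than I assumed, which fits the tip having been low. Probing at bore z ≈ 64.3.

>>> apply_moves([
  {"x":0.9,"y":0,"z":1.6,"yaw":0,"gripper":1},
  {"x":1,"y":2,"z":1.6,"yaw":0,"gripper":1},
  {"x":1.1,"y":4,"z":1.6,"yaw":0,"gripper":1},
  {"x":1.2,"y":6,"z":1.6,"yaw":0,"gripper":1},
  {"x":1.3,"y":8,"z":1.6,"yaw":0,"gripper":1},
])

```text
t: 17.9
ee_pos: [0.5522, 0.0376, 0.0495]
ee_rot: [3.141, 0.003, 1.521]
contact_force: [-0.8, -9.7, -0.5]
width: 0.093
```

>>> apply_moves([
  {"x":0,"y":0.7,"z":0,"yaw":0,"gripper":1},
  {"x":0,"y":0.7,"z":0,"yaw":0,"gripper":1},
])

```text
t: 18.1
ee_pos: [0.5521, 0.0376, 0.0495]
ee_rot: [3.141, 0.004, 1.52]
contact_force: [-0.6, -8.8, 0.5]
width: 0.098
```

```bash
python3 -c "
from tip import *
p=show('c13');g=cv2.cvtColor(p['color'],cv2.COLOR_BGR2GRAY)
for r in range(44,58): print(r,*('%3d'%v for v in g[r,232:276]))"
```

```text
18.15 [0.55207402 0.03759647 0.04945852] [3.14111073 0.00393564 1.52036685] [ 0.58498542 -7.81488685  0.64745034] [-1.66757864  0.1245282   0.0400885 ] 0.09354836727862649
tip r30 [101, 102, 102, 102, 102, 102, 102, 101, 101, 100, 98, 91, 67, 35, 23, 40, 68, 77, 53, 47, 90, 130, 140, 140, 140, 140, 140, 140, 140, 140, 140, 140, 141, 140, 140, 140, 140, 140, 140, 140, 140, 140, 140, 140, 140]
bound r165 [141, 141, 141, 141, 140, 140, 141, 140, 140, 141, 141, 141, 138, 125, 96, 65, 57, 58, 57, 57, 57, 56, 55, 56, 55, 55, 55, 56, 56, 55]
punch_mid [array([253.2864, 271.488 ])]
punch_tip [array([251.8016,  49.3056])]
44  86  78  72  70  65  55  45  38  33  29  27  24  23  22  25  29  33  35  31  26  25  21  23  25  27  31  35  40  49  59  68  71  77  81  89  97  99 101 102 104 106 104 105 104
45 101  99  99  98  94  86  78  71  65  58  53  45  37  32  28  26  23  22  24  25  29  33  40  45  52  65  69  73  80  90  96  99 100 102 103 104 106 105 105 105 106 104 105 104
46 101 101 102 100 100  98  96  94  91  84  79  72  66  59  51  44  35  32  38  43  52  63  68  73  80  90  95  95  97 10
[... 1326 characters left out ...]
 55  55  55  56  56  56  56  56  56  61  78 100 118 129 132 137 139 141 140 140 140 140 139 136 133 128 112  86  69  67  67  67  67  67  67  66  67  66  66  68  67
55  85  85  85  85  85  86  86  86  86  86  86  82  76  82 100 120 129 133 138 140 141 141 140 140 140 138 136 134 128 112  93  89  94  96  96  96  96  96  96  96  95  95  94  92
56 100  99 100 100 100 101 101 101 101 101 101  94  82  82 101 119 129 134 137 139 140 140 140 140 139 138 136 133 127 112  94  94 102 103 103 103 103 103 104 103 101  99  94  86
57 102 102 102 103 104 104 103 103 104 104 103  98  83  83 101 120 129 133 138 140 141 141 140 140 139 138 136 133 127 111  93  94 101 103 104 104 104 102 100  99  94  84  72  58
```

The tip is now about 1.3 mm too far in +x: punch centre at column 253.4, bore centre about 249.6. I'll back off, shift and probe again.

>>> apply_moves([
  {"x":0,"y":-5,"z":0,"yaw":0,"gripper":1},
  {"x":-1.3,"y":-6,"z":0,"yaw":0,"gripper":1},
  {"x":-1.3,"y":-4.5,"z":0,"yaw":0,"gripper":1},
  {"x":-1.3,"y":-3,"z":0,"yaw":0,"gripper":1},
  {"x":-1.3,"y":-1.5,"z":0,"yaw":0,"gripper":1},
])

```text
t: 18.75
ee_pos: [0.5507, 0.0377, 0.0494]
ee_rot: [3.141, 0.003, 1.522]
contact_force: [-1.2, -8.9, -0.4]
width: 0.096
```

>>> apply_moves([
  {"x":0,"y":0,"z":0,"yaw":0,"gripper":1},
])

```text
t: 18.85
ee_pos: [0.5507, 0.0376, 0.0494]
ee_rot: [3.141, 0.003, 1.522]
contact_force: [-1.5, -7.0, 0.3]
width: 0.089
```

Still on the face. In the image the tip's top edge is about 2.2 mm above the bore's centre where it should be 3.5 mm, and the screw heads say the same. Raising 1.5 mm.

>>> apply_moves([
  {"x":0,"y":-5,"z":0,"yaw":0,"gripper":1},
  {"x":0,"y":-5,"z":1.5,"yaw":0,"gripper":1},
  {"x":0,"y":-3,"z":1.5,"yaw":0,"gripper":1},
  {"x":0,"y":-1.5,"z":1.5,"yaw":0,"gripper":1},
  {"x":0,"y":0,"z":1.5,"yaw":0,"gripper":1},
])

```text
t: 19.35
ee_pos: [0.551, 0.0403, 0.0509]
ee_rot: [3.141, -0.0, 1.523]
contact_force: [-0.5, -0.6, 0.2]
width: 0.096
```

>>> apply_moves([
  {"x":0,"y":0,"z":0,"yaw":0,"gripper":1},
])

```text
t: 19.45
ee_pos: [0.551, 0.0404, 0.051]
ee_rot: [3.141, -0.0, 1.524]
contact_force: [-0.5, 0.5, 0.1]
width: 0.094
```

The punch is 3 mm into the bore with no force on it. Advancing slowly along the jig axis, with a small x drift.

>>> apply_moves([
  {"x":0.05,"y":1,"z":0,"yaw":0,"gripper":1},
  {"x":0.1,"y":2,"z":0,"yaw":0,"gripper":1},
  {"x":0.15,"y":3,"z":0,"yaw":0,"gripper":1},
  {"x":0.2,"y":4,"z":0,"yaw":0,"gripper":1},
  {"x":0.25,"y":5,"z":0,"yaw":0,"gripper":1},
])

```text
t: 19.95
ee_pos: [0.5512, 0.0446, 0.0509]
ee_rot: [3.142, 0.0, 1.523]
contact_force: [0.7, -0.7, -0.4]
width: 0.091
```

>>> apply_moves([
  {"x":0.05,"y":1,"z":0,"yaw":0,"gripper":1},
  {"x":0.1,"y":2,"z":0,"yaw":0,"gripper":1},
  {"x":0.15,"y":3,"z":0,"yaw":0,"gripper":1},
  {"x":0.2,"y":4,"z":0,"yaw":0,"gripper":1},
])

```text
t: 20.35
ee_pos: [0.5511, 0.0456, 0.0508]
ee_rot: [3.142, 0.003, 1.521]
contact_force: [-0.7, -9.7, 0.3]
width: 0.093
```

It's bearing on the pin's end at about 9.7 N and 8 mm depth, so the pin has moved about 1 mm from home, as expected. Pushing on slowly.

>>> apply_moves([
  {"x":0.05,"y":0.8,"z":0,"yaw":0,"gripper":1},
  {"x":0.1,"y":1.6,"z":0,"yaw":0,"gripper":1},
  {"x":0.15,"y":2.4,"z":0,"yaw":0,"gripper":1},
  {"x":0.2,"y":3.2,"z":0,"yaw":0,"gripper":1},
  {"x":0.2,"y":4,"z":0,"yaw":0,"gripper":1},
])

```text
t: 20.85
ee_pos: [0.551, 0.0469, 0.0507]
ee_rot: [-3.141, 0.006, 1.519]
contact_force: [-1.1, -13.6, -0.4]
width: 0.097
```

>>> apply_moves([
  {"x":0.05,"y":0.8,"z":0,"yaw":0,"gripper":1},
  {"x":0.1,"y":1.6,"z":0,"yaw":0,"gripper":1},
  {"x":0.15,"y":2.4,"z":0,"yaw":0,"gripper":1},
  {"x":0.2,"y":3.2,"z":0,"yaw":0,"gripper":1},
  {"x":0.2,"y":4,"z":0,"yaw":0,"gripper":1},
])

```text
t: 21.35
ee_pos: [0.5511, 0.0504, 0.0507]
ee_rot: [-3.141, 0.007, 1.519]
contact_force: [-1.6, -15.1, 1.2]
width: 0.092
```

>>> apply_moves([
  {"x":0.1,"y":0.8,"z":0,"yaw":0,"gripper":1},
  {"x":0.2,"y":1.6,"z":0,"yaw":0,"gripper":1},
  {"x":0.3,"y":2.4,"z":0,"yaw":0,"gripper":1},
  {"x":0.4,"y":3.2,"z":0,"yaw":0,"gripper":1},
  {"x":0.4,"y":4,"z":0,"yaw":0,"gripper":1},
])

```text
t: 21.85
ee_pos: [0.5514, 0.0541, 0.0507]
ee_rot: [-3.141, 0.007, 1.518]
contact_force: [-3.0, -14.6, 1.1]
width: 0.094
```

>>> apply_moves([
  {"x":0.1,"y":0.8,"z":0,"yaw":0,"gripper":1},
  {"x":0.2,"y":1.6,"z":0,"yaw":0,"gripper":1},
  {"x":0.2,"y":2.4,"z":0,"yaw":0,"gripper":1},
  {"x":0.2,"y":3.2,"z":0,"yaw":0,"gripper":1},
  {"x":0.2,"y":4,"z":0,"yaw":0,"gripper":1},
])

```text
t: 22.35
ee_pos: [0.5516, 0.0578, 0.0507]
ee_rot: [-3.141, 0.007, 1.518]
contact_force: [-1.6, -15.8, 1.9]
width: 0.097
```

>>> apply_moves([
  {"x":0.1,"y":0.8,"z":0,"yaw":0,"gripper":1},
  {"x":0.2,"y":1.6,"z":0,"yaw":0,"gripper":1},
  {"x":0.2,"y":2.4,"z":0,"yaw":0,"gripper":1},
  {"x":0.2,"y":3.2,"z":0,"yaw":0,"gripper":1},
  {"x":0.2,"y":4,"z":0,"yaw":0,"gripper":1},
])

```text
t: 22.85
ee_pos: [0.5518, 0.0616, 0.0507]
ee_rot: [-3.141, 0.008, 1.518]
contact_force: [-2.2, -15.8, 1.9]
width: 0.095
```

>>> apply_moves([
  {"x":0.1,"y":0.8,"z":0,"yaw":0,"gripper":1},
  {"x":0.2,"y":1.6,"z":0,"yaw":0,"gripper":1},
  {"x":0.2,"y":2.4,"z":0,"yaw":0,"gripper":1},
  {"x":0.2,"y":3.2,"z":0,"yaw":0,"gripper":1},
  {"x":0.2,"y":4,"z":0,"yaw":0,"gripper":1},
])

```text
t: 23.35
ee_pos: [0.552, 0.0653, 0.0508]
ee_rot: [-3.141, 0.008, 1.518]
contact_force: [-1.3, -15.8, 2.4]
width: 0.091
```

```bash
python3 -c "
from tip import *
show('c14')"
```

```text
23.4 [0.55208615 0.06555475 0.05077612] [-3.14105492  0.00752676  1.51818227] [ -1.49843143 -15.12763407   2.63342171] [-3.05955584  0.35136968  0.13046932] 0.09146471991722319
tip r30 [112, 112, 110, 115, 132, 152, 158, 158, 157, 158, 158, 156, 157, 157, 156, 156, 156, 156, 156, 156, 155, 155, 155, 155, 155, 155, 155, 156, 156, 156, 156, 156, 157, 156, 156, 157, 157, 158, 158, 158, 158, 159, 158, 159, 158]
bound r165 [150, 149, 150, 150, 150, 149, 150, 150, 150, 150, 150, 149, 150, 145, 122, 83, 63, 61, 62, 62, 61, 60, 60, 60, 61, 59, 60, 60, 61, 60]
punch_mid []
punch_tip []
```

Depth is about 27.7 mm, so pin travel is about 20.7 mm. The punch has slipped no more than 0.3 mm in the grip. Another 4–5 mm to go.

>>> apply_moves([
  {"x":0.1,"y":0.8,"z":0,"yaw":0,"gripper":1},
  {"x":0.2,"y":1.6,"z":0,"yaw":0,"gripper":1},
  {"x":0.2,"y":2.4,"z":0,"yaw":0,"gripper":1},
  {"x":0.2,"y":3,"z":0,"yaw":0,"gripper":1},
  {"x":0.2,"y":3,"z":0,"yaw":0,"gripper":1},
])

```text
t: 24.0
ee_pos: [0.5523, 0.0686, 0.0508]
ee_rot: [-3.141, 0.007, 1.518]
contact_force: [-2.3, -15.4, 3.8]
width: 0.094
```

>>> apply_moves([
  {"x":0,"y":0.3,"z":0,"yaw":0,"gripper":1},
  {"x":0,"y":0.3,"z":0,"yaw":0,"gripper":1},
  {"x":0,"y":0.3,"z":0,"yaw":0,"gripper":1},
])

```text
t: 24.3
ee_pos: [0.5523, 0.0693, 0.0508]
ee_rot: [-3.141, 0.007, 1.519]
contact_force: [-2.1, -15.3, 3.0]
width: 0.095
```

Travel is about 24.4 mm. Drawing the punch out along the bore.

>>> apply_moves([
  {"x":-0.2,"y":-6,"z":0,"yaw":0,"gripper":1},
  {"x":-0.4,"y":-10,"z":0,"yaw":0,"gripper":1},
  {"x":-0.6,"y":-14,"z":0,"yaw":0,"gripper":1},
  {"x":-0.8,"y":-18,"z":0,"yaw":0,"gripper":1},
  {"x":-1,"y":-22,"z":0,"yaw":0,"gripper":1},
])

```text
t: 24.8
ee_pos: [0.5517, 0.054, 0.0508]
ee_rot: [-3.141, -0.0, 1.523]
contact_force: [1.0, -0.4, 0.1]
width: 0.091
```

>>> apply_moves([
  {"x":-0.2,"y":-5,"z":0,"yaw":0,"gripper":1},
  {"x":-0.4,"y":-10,"z":0,"yaw":0,"gripper":1},
  {"x":-0.7,"y":-15,"z":0,"yaw":0,"gripper":1},
  {"x":-1,"y":-22,"z":0,"yaw":0,"gripper":1},
  {"x":-1.3,"y":-30,"z":0,"yaw":0,"gripper":1},
])

```text
t: 25.3
ee_pos: [0.5506, 0.0234, 0.0509]
ee_rot: [3.142, 0.0, 1.523]
contact_force: [0.2, 0.1, -0.1]
width: 0.092
```

```bash
python3 -c "
from tip import *
show('c15')
p=capture('top');np.savez('t2.npz',**{k:np.array(v) for k,v in p.items()})"
```

```text
25.35 [0.55056414 0.02138892 0.05102329] [3.14126609e+00 1.18150823e-03 1.52078262e+00] [ 0.23350666 -1.65752394 -1.58651469] [-0.13750644 -0.00643076 -0.01999726] 0.08724862099468089
tip r30 [16, 17, 17, 17, 17, 18, 50, 116, 164, 177, 178, 178, 178, 179, 179, 179, 176, 173, 170, 167, 163, 161, 159, 159, 160, 159, 161, 161, 162, 162, 161, 162, 161, 162, 161, 162, 162, 163, 164, 164, 164, 165, 166, 166, 167]
bound r165 [163, 162, 162, 161, 161, 162, 162, 163, 163, 164, 164, 165, 165, 166, 166, 167, 166, 162, 160, 169, 171, 169, 167, 165, 165, 165, 165, 164, 164, 164]
punch_mid [array([250.3168, 255.5904])]
punch_tip [array([266.1888, 238.3872])]
```

The punch is out of the bore but has pivoted nose-up again, about 55° by the tip mark. I'll bring it over the rest and press its tail onto the rear ridge to level it, slowly and with a light grip.

>>> apply_moves([
  {"x":-2,"y":-15,"z":25,"yaw":0,"gripper":1},
  {"x":-18,"y":-55,"z":50,"yaw":0.01,"gripper":1},
  {"x":-36,"y":-98,"z":60,"yaw":0.02,"gripper":1},
  {"x":-54,"y":-142,"z":60,"yaw":0.02,"gripper":1},
  {"x":-72,"y":-186,"z":60,"yaw":0.02,"gripper":1},
])

```text
t: 26.0
ee_pos: [0.4784, -0.163, 0.1115]
ee_rot: [3.14, -0.0, 1.544]
contact_force: [0.7, -1.0, -0.3]
width: 0.086
```

>>> apply_moves([
  {"x":-18,"y":-40,"z":0,"yaw":0,"gripper":1},
  {"x":-36,"y":-80,"z":0,"yaw":0,"gripper":1},
  {"x":-43,"y":-94,"z":0,"yaw":0,"gripper":1},
  {"x":-43,"y":-94,"z":0,"yaw":0,"gripper":1},
  {"x":-43,"y":-94,"z":0,"yaw":0,"gripper":1},
])

```text
t: 26.5
ee_pos: [0.436, -0.2554, 0.1108]
ee_rot: [3.141, -0.001, 1.543]
contact_force: [1.1, 0.8, 0.1]
width: 0.087
```

```bash
python3 -c "
from tip import *
show('c16')
for q in ('rest','chisel_mid'):
  p=capture('wrist')
  print(q,[(m['confidence'],atz(p,m['xy'],0 if q=='rest' else .0355)) for m in mark_of(q,p)[:1]])"
```

```text
26.55 [ 0.43636659 -0.25474644  0.1107553 ] [ 3.14148772e+00 -8.62375802e-04  1.54455680e+00] [-0.47841903  0.00361521 -0.80314419] [ 0.01085757 -0.06242806 -0.03043652] 0.08978561661239139
tip r30 [176, 176, 175, 175, 175, 176, 175, 176, 176, 175, 175, 176, 175, 176, 176, 176, 176, 175, 175, 176, 176, 176, 176, 176, 176, 175, 174, 175, 175, 174, 175, 175, 175, 175, 175, 175, 176, 176, 176, 175, 176, 176, 175, 175, 175]
bound r165 [114, 122, 132, 134, 134, 132, 131, 128, 122, 115, 111, 109, 111, 113, 117, 121, 122, 124, 127, 130, 132, 134, 135, 135, 134, 130, 125, 121, 121, 121]
punch_mid [array([250.4192, 255.8976])]
punch_tip [array([264.192 , 241.8048])]
rest [(0.84, array([ 0.4780449 , -0.25270625,  0.        ]))]
chisel_mid [(0.87, array([ 0.51649966, -0.2541256 ,  0.0355    ]))]
```

```bash
python3 - <<'E'
from h import *
np.set_printoptions(precision=4,suppress=True)
P=[capture(n) for n in("wrist","scene","top")]
for q in("punch_tip","punch_mid"):
    o=[(p,m["xy"],m["confidence"]) for p in P for m in mark_of(q,p)[:1]]
    for p,xy,c in o: print(q,np.array(xy)*[512,384],round(c,2))
    if len(o)>1: print(q,tri([(a,b) for a,b,_ in o]))
p=P[0];g=cv2.cvtColor(p["color"],cv2.COLOR_BGR2GRAY)
print("col 254 rows 190..330 step4",g[190:330:4,254].tolist())
print("row 238",g[238,225:300:3].tolist())
E
```

```text
punch_tip [266.1888 240.6912] 0.86
punch_tip [146.7904 113.3184] 0.52
punch_tip [361.216  234.3936] 0.47
punch_tip [ 0.4402 -0.2129  0.1859]
punch_mid [250.6752 255.2064] 0.95
punch_mid [133.376  139.3152] 0.63
punch_mid [ 0.437  -0.2532  0.1116]
col 254 rows 190..330 step4 [131, 122, 126, 128, 123, 96, 78, 97, 111, 110, 131, 139, 139, 140, 141, 140, 50, 47, 42, 40, 171, 179, 179, 179, 179, 179, 179, 179, 178, 178, 178, 178, 178, 179, 178]
row 238 [134, 133, 89, 82, 82, 70, 21, 128, 106, 138, 140, 139, 140, 140, 141, 141, 142, 134, 136, 136, 137, 137, 137, 137, 138]
```

>>> apply_moves([
  {"x":0,"y":-2,"z":-25,"yaw":-0.003,"gripper":1},
  {"x":-0.2,"y":-4,"z":-45,"yaw":-0.005,"gripper":1},
  {"x":-0.2,"y":-4,"z":-56,"yaw":-0.005,"gripper":1},
  {"x":-0.2,"y":-4,"z":-60,"yaw":-0.005,"gripper":1},
  {"x":-0.2,"y":-4,"z":-62,"yaw":-0.005,"gripper":1},
], grip_force=25)

```text
t: 27.8
ee_pos: [0.435, -0.2636, 0.0497]
ee_rot: [3.14, 0.004, 1.535]
contact_force: [-5.0, -4.2, 15.9]
width: 0.09
```

>>> apply_moves([
  {"x":0,"y":0,"z":-2,"yaw":0,"gripper":1},
  {"x":0,"y":0,"z":-4,"yaw":0,"gripper":1},
  {"x":0,"y":0,"z":-6,"yaw":0,"gripper":1},
  {"x":0,"y":0,"z":-8,"yaw":0,"gripper":1},
  {"x":0,"y":0,"z":-10,"yaw":0,"gripper":1},
])

```text
t: 28.3
ee_pos: [0.4369, -0.2675, 0.0429]
ee_rot: [3.134, 0.01, 1.533]
contact_force: [-10.5, -7.8, 39.8]
width: 0.093
```

```bash
python3 - <<'E'
from h import *
np.set_printoptions(precision=4,suppress=True)
P=[capture(n) for n in("wrist","scene","top")]
for q in("punch_tip","punch_mid"):
    o=[(p,m["xy"],m["confidence"]) for p in P for m in mark_of(q,p)[:1]]
    for p,xy,c in o: print(q,np.array(xy)*[512,384],round(c,2))
    if len(o)>1: print(q,tri([(a,b) for a,b,_ in o]))
s=state();print(s["ee_pos"],s["contact_force"])
E
```

```text
punch_tip [259.7888 184.896 ] 0.64
punch_tip [132.608  159.8976] 0.72
punch_tip [353.792  237.6192] 0.61
punch_tip [ 0.4461 -0.2385  0.0523]
punch_mid [250.9824 263.6928] 0.89
punch_mid [132.1984 161.5104] 0.45
punch_mid [355.4816 230.592 ] 0.55
punch_mid [ 0.4536 -0.2491  0.0624]
[ 0.4366 -0.2684  0.0425] [ -6.9943 -11.6465  23.3655]
```

The leverage at the tail is poor: Fz reached 40 N, and the tail has slipped behind the rear ridge. I'll lift, set the tail on the rear ridge lightly, then loosen the jaws so the nose drops into the front notch.

>>> apply_moves([
  {"x":0,"y":0,"z":8,"yaw":0,"gripper":1},
  {"x":0,"y":0,"z":16,"yaw":0,"gripper":1},
  {"x":0,"y":2,"z":22,"yaw":0,"gripper":1},
  {"x":0,"y":2,"z":22,"yaw":0,"gripper":1},
])

```text
t: 29.15
ee_pos: [0.4358, -0.2572, 0.0613]
ee_rot: [3.141, -0.001, 1.539]
contact_force: [-1.1, -0.4, -0.1]
width: 0.089
```

```bash
python3 - <<'E'
from h import *
np.set_printoptions(precision=4,suppress=True)
P=[capture(n) for n in("wrist","scene","top")]
for q in("punch_tip","punch_mid"):
    o=[(p,m["xy"],m["confidence"]) for p in P for m in mark_of(q,p)[:1]]
    for p,xy,c in o: print(q,np.array(xy)*[512,384],round(c,2))
    if len(o)>1: print(q,tri([(a,b) for a,b,_ in o]), tri([(a,b) for a,b,_ in o[:2]]))
s=state();print(s["t"],s["ee_pos"],s["contact_force"],s["width"])
E
```

```text
punch_tip [260.1984 196.1856] 0.89
punch_tip [133.4784 186.0864] 0.68
punch_tip [351.5904 241.6128] 0.37
punch_tip [ 0.4444 -0.2542 -0.0293] [ 0.4438 -0.2631 -0.0306]
punch_mid [250.4192 262.5024] 0.95
punch_mid [133.9904 155.0976] 0.56
punch_mid [367.3088 236.3136] 0.59
punch_mid [ 0.4399 -0.2589  0.0671] [ 0.4365 -0.2575  0.0649]
29.6 [ 0.4353 -0.258   0.0607] [ 0.7313  0.0504 -0.6866] 0.08310694405309152
```

>>> apply_moves([
  {"x":0.4,"y":0,"z":-6,"yaw":0,"gripper":1},
  {"x":0.4,"y":0,"z":-10,"yaw":0,"gripper":1},
  {"x":0.4,"y":0,"z":-12.5,"yaw":0,"gripper":1},
  {"x":0.4,"y":0,"z":-12.5,"yaw":0,"gripper":1},
])

```text
t: 30.0
ee_pos: [0.4368, -0.2631, 0.0498]
ee_rot: [3.137, 0.007, 1.535]
contact_force: [-1.0, -9.2, 6.5]
width: 0.089
```

>>> apply_moves([
  {"x":0,"y":0,"z":8,"yaw":0,"gripper":1},
  {"x":-0.5,"y":4,"z":8,"yaw":0,"gripper":1},
  {"x":-0.5,"y":4,"z":5,"yaw":0,"gripper":1},
  {"x":-0.5,"y":4,"z":2,"yaw":0,"gripper":1},
  {"x":-0.5,"y":4,"z":1,"yaw":0,"gripper":1},
])

```text
t: 30.5
ee_pos: [0.437, -0.2595, 0.0519]
ee_rot: [3.135, 0.008, 1.535]
contact_force: [-4.7, -9.1, 23.3]
width: 0.091
```

>>> apply_moves([
  {"x":0,"y":0,"z":0,"yaw":0,"gripper":1},
])

```text
t: 30.6
ee_pos: [0.4369, -0.26, 0.0517]
ee_rot: [3.135, 0.009, 1.535]
contact_force: [-2.7, -11.0, 15.8]
width: 0.089
```

>>> apply_moves([
  {"x":0,"y":0,"z":0,"yaw":0,"gripper":0.9},
  {"x":0,"y":0,"z":0,"yaw":0,"gripper":0.88},
  {"x":0,"y":0,"z":0,"yaw":0,"gripper":0.87},
  {"x":0,"y":0,"z":0,"yaw":0,"gripper":0.87},
], grip_force=20)

```text
t: 31.0
ee_pos: [0.4357, -0.2554, 0.0495]
ee_rot: [3.14, 0.003, 1.537]
contact_force: [1.0, -4.8, 0.5]
width: 0.124
```

```bash
cat > chk.py <<'E'
from h import *
np.set_printoptions(precision=4,suppress=True)
P=[capture(n) for n in("wrist","scene","top")]
for q in("punch_tip","punch_mid"):
    o=[(p,m["xy"],m["confidence"]) for p in P for m in mark_of(q,p)[:1]]
    for p,xy,c in o: print(q,np.array(xy)*[512,384],round(c,2),atz(p,xy,.0355))
s=state();print(s["t"],s["ee_pos"],s["ee_rot"],s["contact_force"],s["width"])
E
python3 chk.py
```

```text
punch_tip [252.416  168.3072] 0.82 [ 0.4388 -0.2163  0.0355]
punch_tip [156.0064 138.2016] 0.6 [ 0.3064 -0.2309  0.0355]
punch_tip [344.1152 239.8848] 0.58 [ 0.4442 -0.2033  0.0355]
punch_mid [254.9248 270.1056] 0.58 [ 0.4382 -0.2747  0.0355]
punch_mid [134.8096 158.7072] 0.59 [ 0.412  -0.2627  0.0355]
punch_mid [364.4928 239.8848] 0.48 [ 0.4377 -0.2618  0.0355]
31.45 [ 0.4358 -0.2554  0.0494] [3.1401 0.0026 1.5374] [ 1.1457 -4.7396  0.0527] 0.12579713749415564
```

>>> apply_moves([
  {"x":0,"y":0,"z":0,"yaw":0,"gripper":0.86},
  {"x":0,"y":0,"z":0,"yaw":0,"gripper":0.85},
  {"x":0,"y":0,"z":0,"yaw":0,"gripper":0.84},
  {"x":0,"y":0,"z":0,"yaw":0,"gripper":0.83},
  {"x":0,"y":0,"z":0,"yaw":0,"gripper":0.83},
])

```text
t: 31.95
ee_pos: [0.4352, -0.2537, 0.0493]
ee_rot: [-3.141, -0.0, 1.538]
contact_force: [0.1, 0.3, 0.3]
width: 0.17
```

```bash
python3 chk.py
```

```text
punch_tip [257.8944  80.7168] 0.6 [ 0.442  -0.1731  0.0355]
punch_tip [333.7216 242.8032] 0.63 [ 0.4391 -0.1722  0.0355]
punch_mid [255.2832 255.7824] 0.83 [ 0.4381 -0.2638  0.0355]
punch_mid [132.7104 162.5856] 0.75 [ 0.43   -0.2635  0.0355]
punch_mid [366.4896 239.616 ] 0.58 [ 0.4379 -0.2676  0.0355]
32.4 [ 0.4353 -0.2541  0.0494] [ 3.1416 -0.      1.5377] [0.0298 0.56   0.1486] 0.16854309261678585
```

The punch now reads level in its notches: tip to mid is about 91 mm at z 35.5. It lies about 11 mm back of centre, so I'll regrip lightly and slide it forward.

>>> apply_moves([
  {"x":0,"y":0,"z":0,"yaw":0,"gripper":0.5},
  {"x":0.6,"y":-4,"z":0,"yaw":0,"gripper":0.5},
  {"x":0.6,"y":-4,"z":-12,"yaw":0,"gripper":0.5},
  {"x":0.6,"y":-4,"z":-24,"yaw":0,"gripper":0.5},
  {"x":0.6,"y":-4,"z":-29,"yaw":0,"gripper":0.5},
])

```text
t: 32.9
ee_pos: [0.4349, -0.2575, 0.0186]
ee_rot: [-3.139, -0.001, 1.538]
contact_force: [-0.9, 0.0, -0.4]
width: 0.499
```

```bash
python3 chk.py; python3 -c "
from tip import *
show('c17')"
```

```text
punch_tip [257.1776  67.392 ] 0.62 [ 0.4411 -0.1727  0.0355]
punch_tip [165.4784 166.6944] 0.49 [ 0.4395 -0.1767  0.0355]
punch_tip [333.4144 242.6112] 0.65 [ 0.4398 -0.1714  0.0355]
punch_mid [255.3856 283.2   ] 0.97 [ 0.4378 -0.2641  0.0355]
punch_mid [134.7072 165.0816] 0.64 [ 0.4405 -0.2556  0.0355]
punch_mid [362.9056 239.1168] 0.62 [ 0.4404 -0.2576  0.0355]
33.35 [ 0.4362 -0.2582  0.0207] [3.1409 0.0002 1.5378] [-0.3764  0.55    1.0642] 0.49455993765076367
33.4 [ 0.43617286 -0.25816212  0.02069591] [3.14094497e+00 2.10377180e-04 1.53779277e+00] [-0.18833033 -1.23628223 -0.54123471] [ 0.0402071  -0.00071258 -0.03693683] 0.4975188039188071
tip r30 [189, 190, 190, 190, 189, 190, 190, 190, 190, 190, 189, 190, 190, 190, 190, 190, 190, 190, 190, 190, 191, 191, 190, 190, 190, 190, 190, 190, 190, 190, 190, 190, 189, 189, 187, 177, 161, 151, 148, 149, 149, 149, 149, 149, 149]
bound r165 [149, 150, 149, 149, 149, 150, 150, 149, 149, 149, 149, 149, 148, 149, 149, 149, 149, 148, 149, 149, 149, 148, 148, 149, 145, 125, 90, 65, 61, 61]
punch_mid [array([251.6992, 276.7104])]
punch_tip [array([252.6208,  63.3984])]
```

It's confirmed level: the point's image length matches the reference. The mid is about 10 mm back, so I'll slide it 8 mm forward in the notches.

>>> apply_moves([
  {"x":0,"y":0,"z":0,"yaw":0,"gripper":0.8},
  {"x":0,"y":0,"z":0,"yaw":0,"gripper":1},
  {"x":0,"y":0,"z":0,"yaw":0,"gripper":1},
  {"x":0,"y":0,"z":0,"yaw":0,"gripper":1},
  {"x":0,"y":0,"z":0,"yaw":0,"gripper":1},
])

```text
t: 34.0
ee_pos: [0.436, -0.2581, 0.0205]
ee_rot: [3.141, -0.0, 1.538]
contact_force: [0.9, 0.7, 0.7]
width: 0.128
```

>>> apply_moves([
  {"x":0.1,"y":2,"z":0,"yaw":0,"gripper":1},
  {"x":0.2,"y":4,"z":0,"yaw":0,"gripper":1},
  {"x":0.2,"y":6,"z":0,"yaw":0,"gripper":1},
  {"x":0.3,"y":8.5,"z":0,"yaw":0,"gripper":1},
  {"x":0.3,"y":8.5,"z":0,"yaw":0,"gripper":1},
])

```text
t: 34.5
ee_pos: [0.4363, -0.2492, 0.0204]
ee_rot: [3.142, -0.0, 1.538]
contact_force: [0.1, -0.3, 2.3]
width: 0.13
```

>>> apply_moves([
  {"x":0,"y":0,"z":0,"yaw":0,"gripper":0.88},
  {"x":0,"y":0,"z":0,"yaw":0,"gripper":0.8},
  {"x":0,"y":0,"z":0,"yaw":0,"gripper":0.6},
  {"x":0,"y":0,"z":0,"yaw":0,"gripper":0.45},
  {"x":0,"y":0,"z":0,"yaw":0,"gripper":0.45},
])

```text
t: 35.0
ee_pos: [0.4361, -0.2494, 0.0203]
ee_rot: [-3.141, -0.0, 1.538]
contact_force: [-0.0, -0.3, 0.1]
width: 0.546
```

```bash
python3 chk.py; python3 -c "
from tip import *
show('c18')"
```

```text
punch_tip [255.3856  66.816 ] 0.96 [ 0.4416 -0.1643  0.0355]
punch_tip [169.3184 165.8112] 0.49 [ 0.4346 -0.1679  0.0355]
punch_tip [330.1888 243.6864] 0.45 [ 0.4377 -0.1617  0.0355]
punch_mid [254.208  279.7824] 0.61 [ 0.4384 -0.2553  0.0355]
punch_mid [239.4112 287.3088] 0.74 [0.8179 0.0432 0.0355]
punch_mid [361.984 240.   ] 0.52 [ 0.4382 -0.2545  0.0355]
35.45 [ 0.4362 -0.2496  0.0204] [-3.1416  0.      1.5377] [-1.0712 -0.3396  0.5417] 0.5521455542651228
35.5 [ 0.43624293 -0.24960663  0.02038299] [3.14157255e+00 6.38627466e-05 1.53773762e+00] [-0.78618691  0.39304836 -0.36489766] [0.02613855 0.0112147  0.01338246] 0.5533337016902955
tip r30 [186, 186, 186, 186, 186, 186, 186, 186, 186, 186, 186, 187, 186, 186, 186, 186, 186, 186, 186, 186, 186, 186, 186, 186, 186, 186, 186, 186, 186, 186, 186, 186, 186, 184, 174, 159, 149, 147, 146, 146, 146, 146, 147, 147, 146]
bound r165 [146, 147, 147, 147, 147, 147, 146, 146, 146, 146, 146, 147, 146, 147, 146, 146, 146, 147, 146, 146, 146, 146, 146, 146, 140, 115, 73, 59, 59, 59]
punch_mid [array([251.392, 278.4  ])]
punch_tip [array([253.9008,  63.0144])]
```

The punch lies centred in its notches, at about −1.5 mm. Lifting clear, then checking the pin's head from above.

>>> apply_moves([
  {"x":0,"y":0,"z":20,"yaw":0,"gripper":0.3},
  {"x":0,"y":0,"z":60,"yaw":0,"gripper":0},
  {"x":0,"y":0,"z":105,"yaw":0,"gripper":0},
  {"x":0,"y":0,"z":150,"yaw":0,"gripper":0},
  {"x":10,"y":20,"z":190,"yaw":0,"gripper":0},
])

```text
t: 36.1
ee_pos: [0.445, -0.232, 0.2127]
ee_rot: [3.141, 0.002, 1.532]
contact_force: [2.2, -0.5, -0.5]
width: 0.998
```

>>> apply_moves([
  {"x":18,"y":45,"z":10,"yaw":0,"gripper":0},
  {"x":36,"y":90,"z":20,"yaw":0,"gripper":0},
  {"x":54,"y":135,"z":20,"yaw":0,"gripper":0},
  {"x":72,"y":180,"z":20,"yaw":0,"gripper":0},
  {"x":90,"y":225,"z":20,"yaw":0,"gripper":0},
])

```text
t: 36.6
ee_pos: [0.5366, -0.0026, 0.2308]
ee_rot: [3.141, -0.001, 1.538]
contact_force: [0.7, -0.6, 0.1]
width: 1.002
```

>>> apply_moves([
  {"x":10,"y":45,"z":0,"yaw":0,"gripper":0},
  {"x":20,"y":85,"z":0,"yaw":0,"gripper":0},
  {"x":20,"y":85,"z":0,"yaw":0,"gripper":0},
])

```text
t: 36.9
ee_pos: [0.5566, 0.0878, 0.2297]
ee_rot: [-3.141, -0.002, 1.548]
contact_force: [0.4, -0.8, 0.8]
width: 1.001
```

```bash
python3 - <<'E'
from tip import *
np.set_printoptions(precision=4,suppress=True)
p=capture("wrist");s=state();print(s["t"],s["ee_pos"],s["ee_rot"]);np.savez("c19.npz",**{k:np.array(v) for k,v in p.items()})
g=cv2.cvtColor(p["color"],cv2.COLOR_BGR2GRAY)
u=np.array([.052,.9986]);m=np.array([.5510,.0376])+.0917*u  # mouth centre
ax=m+.020*u;zb=.0663
print("mouth",m,"axis",ax)
n=np.array([u[1],-u[0]])
for d in range(14,64,1):
    r=[]
    for w in(-8,-5,-2,0,2,5,8):
        X=np.r_[ax+u*d/1000+n*w/1000,zb+.004];q=px(p,X);r.append(int(g[int(round(q[1])),int(round(q[0]))]) if 0<=q[1]<384 else -1)
    print(d,r,np.round(px(p,np.r_[ax+u*d/1000,zb+.004]),1) if d%10==0 else "")
print(np.round(px(p,np.r_[.5586,.1484,.110]),1))
E
```

```text
36.95 [0.5562 0.0839 0.2298] [-3.1409 -0.0001  1.5439]
mouth [0.5558 0.1292] axis [0.5568 0.1491]
14 [85, 84, 87, 86, 87, 88, 87] 
15 [79, 85, 86, 87, 87, 87, 88] 
16 [67, 83, 85, 86, 87, 87, 87] 
17 [57, 79, 83, 85, 86, 84, 85] 
18 [59, 82, 80, 88, 87, 83, 85] 
19 [68, 86, 78, 107, 106, 87, 86] 
20 [84, 85, 76, 121, 120, 90, 85] [249.7  82.8]
21 [122, 107, 76, 124, 124, 89, 77] 
22 [127, 120, 88, 125, 125, 92, 77] 
23 [126, 125, 107, 125, 125, 94, 87] 
24 [126, 124, 108, 125, 125, 94, 114] 
25 [125, 125, 107, 125, 125, 96, 121] 
26 [128, 126, 106, 125, 124, 98, 126] 
27 [131, 131, 104, 125, 125, 99, 130] 
28 [133, 134, 103, 125, 126, 97, 133] 
29 [137, 137, 103, 125, 126, 100, 140] 
30 [141, 141, 103, 125, 126, 103, 142] [250.   70.9]
31 [141, 141, 102, 124, 126, 104, 140] 
32 [139, 139, 99, 124, 127, 105, 140] 
33 [141, 141, 98, 124, 126, 108, 141] 
34 [143, 143, 98, 123, 127, 110, 146] 
35 [146, 146, 100, 124, 127, 111, 147] 
36 [146, 146, 103, 123, 127, 109, 147] 
37 [145, 145, 104, 124, 128, 106, 145] 
38 [139, 144, 102, 123, 127, 109, 145] 
39 [121, 137, 101, 124, 123, 108, 134
[... 231 characters left out ...]
, 75, 110, 121, 122, 106, 76] 
47 [83, 79, 106, 118, 118, 103, 82] 
48 [83, 82, 94, 102, 101, 91, 83] 
49 [85, 85, 86, 86, 87, 85, 84] 
50 [85, 85, 85, 85, 84, 84, 84] [250.6  46.3]
51 [85, 85, 85, 85, 84, 84, 85] 
52 [85, 85, 85, 85, 86, 85, 85] 
53 [100, 87, 86, 85, 85, 85, 85] 
54 [120, 99, 90, 87, 87, 96, 91] 
55 [131, 120, 111, 99, 98, 117, 129] 
56 [133, 132, 130, 123, 121, 133, 137] 
57 [134, 138, 146, 147, 139, 142, 143] 
58 [137, 142, 152, 151, 152, 153, 149] 
59 [141, 146, 154, 155, 156, 155, 156] 
60 [153, 155, 156, 157, 157, 157, 157] [250.9  33.6]
61 [158, 158, 158, 158, 158, 158, 158] 
62 [159, 158, 158, 159, 159, 158, 159] 
63 [158, 159, 158, 159, 158, 158, 159] 
[250.9 109.7]
```

The pin's head lies at 44.3–48.3 mm from the shaft axis, so its travel is about 24.3 mm. That agrees with the 24.4 mm from the punch depth. Handing in.

```bash
python3 chk.py; python3 -c "
from plant import sign_off
print(sign_off())"
```

```text
punch_tip [167.7824 344.2176] 0.41 [ 0.4412 -0.1562  0.0355]
punch_tip [169.4208 168.1152] 0.6 [ 0.4446 -0.1656  0.0355]
punch_tip [332.5952 245.9904] 0.43 [ 0.4304 -0.1676  0.0355]
punch_mid [441.1904 187.0848] 0.25 [0.7652 0.0506 0.0355]
punch_mid [139.3152 163.584 ] 0.64 [ 0.4327 -0.2457  0.0355]
37.4 [0.5562 0.0796 0.2305] [ 3.1414 -0.0001  1.5363] [ 0.1149 -0.4031 -0.1969] 0.9998507506455429
the job is handed in; nothing more can be done
None
```

I drove the pin about 24.3 mm, so its plain end should be clear of the shaft and still caught in the far wall. The punch is back in its V notches, and I handed the job in at about 37 s; no verdict is reported.

**Finding the bore:** My first height guess was too low because the jig stands about 4 mm higher than I assumed. The punch met the flat in three probes, at 7 to 11 N as read at the wrist between moves. I then found the bore by feel and from the pictures.

**Push:** The pin slid at about 8 mm/s with at most 15.8 N read at the wrist. Readings come only at the end of each move, so a brief peak could have been higher.

**Last checks:**
- **Pin:** The overhead picture puts its head 44.3 to 48.3 mm from the shaft axis, which gives 24.3 mm of travel. The punch's depth gave 24.4 mm.
- **Punch:** In the close check after I let go, it lay level with its mid about 1.5 mm from the rest's centre.
- **Bystanders:** The chisel was still in place when I last looked, just before laying the punch back. I did not check the others again at the end.

**What went wrong or disagreed:**
- **Punch pivoting:** It swung nose-up in the grip twice, once after sliding on the hub face and once when I drew it out. The first time I re-levelled it in the rest before driving the pin.
- **Rest pressed hard:** While laying it back the second time, the wrist read about 40 N upward for a moment as the punch's tail pressed on the rest.
- **Final network reading:** The last marks for the punch were weak and scattered by several mm, one of them falling on the hammer. I relied on the earlier close check instead.
- **Wheel turn:** I did not measure it separately.

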